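# Latch the membrane filter press

### The job

Close the filter press by its draw latch: take the loop by its red tab and hook its bar into the slot of the keeper on the blue plate, then press the lever down past centre until it lies fully flat, so that the latch holds the plate pulled in by itself, and let go. The keeper's screw setting is not known exactly, so feel for the slot and do not force the loop (20 N at most) or the lever (25 N at most). Leave the vials and the dropper bottle as they stand.

Things in the scene. Friction and masses are not known exactly. Their poses are not given: they have to be found in the camera images.
- press: filter press fixed to the worktop: steel base 226 x 104 mm, aluminium body (top 50 mm up) at its -x end, blue moving plate (47 x 90 mm, top 44 mm up) beyond it, end post at +x. Origin: centre of the underside; x axis along the latch from lever to keeper, z up. Lever hinge axis along y at x = -5, z = 60 mm. The latch moves in the plane y = 0 of the press.
- lever (a joint): lever angle: 0 = flat on its rubber stop, pointing to the press's -x; 1.57 = upright. Steel, 24 mm wide, 88 mm from hinge to end; hinge friction 0.07 N m, stays where left. Loop hooked: slack is gone at 0.6 to 1.5, then it resists (1 to 3 N at the push point) until about 0.2; then it is past centre but must still be pushed to 0. The stop gives about 2 mm at 20 N.
- loop (a joint): angle of the loop on the lever; its pivot is on the lever, 24 mm from the lever's hinge toward the lever's end. lever + loop = downward slope of the loop toward its bar (0 = level, positive = bar lower than pivot). Hinge friction 0.05 N m, stays where left. About -1.7 at the start, near 0.1 when latched.
- loop_bar (a point): centre of the loop's round cross bar (5 mm thick, 37 mm long, along the press's y), 70.6 mm from the loop's pivot; it goes into the keeper. The loop's two side rods pass left and right of the keeper, 32 mm apart.
- tab_grip (a point): grip point on the loop's red tab, 36 mm from the bar at right angles to the loop; z axis up the tab, x axis along the loop. Tab: 14 mm wide along the press's y (pinch it so), 9 mm thick, reaching 10 mm above this point; a 38 mm wide cross strip lies 22 mm below it. The tab turns with the loop, so tilt the gripper with it: the loop slopes down about 0.4 rad when the bar enters the slot.
- keeper_mid (a point): on the blue plate: where the bar's centre sits in the keeper's throat if the keeper's screw setting is mid-range; axes as the press. The real keeper is set up to 6 mm nearer to or farther from the lever (not measured, constant in a run), so its slot must be felt for. Bar resting on top of hook or landing: centre 8.5 to 12 mm above this point; down in the slot: under 4 mm.
- keeper_plate (a point): centre of the plate's top, below keeper_mid. Keeper (steel, 22 mm wide), mm from the bar's true seat: hook on the lever's side leaning over the bar, with a square nose at x -5.5 to 1, 9 high; flat landing 6 high at x 8.2 to 20; the slot between takes the bar with 2.2 to spare, floor lets its centre to -1. Set the bar lightly on the landing, slide it toward the lever until it drops, then draw it under the hook.
- clamp_plate (a joint): how far the blue plate is pulled in toward the body, m: 0 = out (pushed there by springs, 8 N), up to 0.016; 1 N per mm. Latched it stands 1.5 to 14 mm in, according to the keeper's setting.
- lever_push (a point): push point on the lever's upper (keeper-side) face, 70 mm from the hinge; its z axis is the face's outward normal
- vial_a: bystander: glass vial with black cap, 28 mm wide, 60 mm high; origin under its centre
- vial_b: bystander: glass vial with white cap, 28 mm wide, 60 mm high; origin under its centre
- dropper_bottle: bystander: small amber dropper bottle with black rubber bulb, 33 mm wide, 102 mm high; origin under its centre

How it is judged (in metres and radians):
On the way, in this order (a step that is already met when the one before it is completed fails the run):
1. the loop's bar is down in the keeper's slot while the lever is still up (x of loop_bar in the frame of keeper_mid between -0.0068 and 0.0115 m and z of loop_bar in the frame of keeper_mid below 0.004 m and value of joint lever above 0.45 rad), for 0.2 s.
2. the lever lies flat and the loop holds the plate pulled in (value of joint lever below 0.06 rad and value of joint clamp_plate above 0.001 m and z of loop_bar in the frame of keeper_mid below 0.006 m), for 0.2 s.
At the end, for the whole second after the job is handed in: The lever lies flat (within 0.06 rad), the loop's bar sits down in the keeper's slot (centre less than 6 mm above, and from 6.8 mm before to 11.5 mm beyond, the keeper point), and the plate is held pulled in by more than 1 mm (all of step 2 and x of loop_bar in the frame of keeper_mid between -0.0068 and 0.0115 m); the robot touches nothing.
It fails at once if the loop is forced against the keeper with more than 20 N before the plate moves in (under 1 mm) (value of joint clamp_plate below 0.001 m and contact force between loop and keeper above 20 N).
It fails at once if the lever's handle is pressed with more than 25 N (contact force between any of the fingers, the arm and lever_c0 above 25 N or contact force between any of the fingers, the arm and lever_c1 above 25 N).
It fails at once if a vial or the dropper bottle is moved by more than 20 mm (distance of any of vial_a, vial_b, dropper_bottle from where it was at the start of the episode above 0.02 m).
It also fails if it takes over 72 s, if anything falls off the work surface, if the arm or the gripper's body presses on something with over 40 N, if the wrist force passes 120 N, or if a joint passes its speed limit or range.

### The arm

A 6-joint arm with a two-finger parallel gripper is mounted at the origin on a cart in front of the work surface, level with it; the furniture and walls round the work are solid. World frame = base frame: x ahead of the robot, y to its left, z up, the work surface at z = 0. Lengths are in m, angles in degrees, forces in N, time in s.
With the tool pointing down it reaches from about 0.35 to 0.85 m from the base axis. Payload 8.1 kg.
Tool frame: the origin (TCP) lies at the very end of the fingers, on their centre line; the grasp point (between the pads) lies 19 mm behind it (robot.hold_point_z is the distance from the TCP to the grasp point, in m); z points along the fingers, y is the line along which they close (so a half turn about z gives the same grasp; the last joint's range is limited). The gripper opens to 85 mm and grips with 20 to 120 N. Pads are 22 mm wide; open, the fingers measure 114 mm over their backs; the gripper's body (76 mm by 85 mm) begins 54 mm behind the grasp point. The pads swing forward as they close: fully open they stand 13 mm farther back than shut.
Start: joints at [-76.169, 7.471, 85.268, -0, 87.261, -4.893], TCP at [0.193, -0.568, 0.231] pointing down, gripper open.
Joint ranges: [-169.43, 169.43], [-51.17, 129.36], [1.28, 143.12], [-76.62, 256.62], [0, 156.53], [-152.29, 152.29]. Speed limits (degrees/s): [136.94, 136.94, 159.86, 180, 180, 180].

### API

Orientations are given as a 3x3 rotation matrix whose columns are the frame's x, y, z axes.
In Python, from plant import readout, snapshot, ticket, robot gives the robot as it stands. The module is installed in compiled form; this text tells all that it offers.
- The arm moves only by the tool carry_out, never from a script. Its argument "steps" is a list that holds one entry, the list of rows, each a list of 4 numbers: the shift along the tool's x, y, z in m, then the turn about the tool's z in rad. In form: [[[tx, ty, tz, yaw], ...]]. A call has exactly 8 rows; each row is the pose to reach, as a shift and turn from the pose commanded when the call began, along the tool's axes at that moment; what a row does not reach only later rows make up. A row lasts 1/10 s, in which the tool goes at most 50 mm and 8.59 degrees, less where a joint would pass 70% of its speed; a pose out of reach is approached as far as the arm can. A call with a gripper value outside its range is refused whole. "fingers" is the finger opening in m, from 0 to 0.0854, set as the call begins (left out, the last holds). The fingers move at their own pace and stop on an object; "newtons" is the grip in N (left out, the last holds). Time passes only in rows, so rows that repeat a pose let the fingers close, or fill a call up. It gives the time, the measured TCP pose, the force, the opening and the grip force at its end, in the units of the state.
- readout.observe(): the state, without advancing time (a new reading comes with each control period).
- snapshot(name): name is "scene" or "top" or "wrist"; returns a dict with "image" (400x640x3 uint8, red, green, blue), "camera_matrix" (3x3 intrinsics, pixels), "pose" (4x4, takes a point from camera to world coordinates). Camera axes: x right, y down, z forward; pixel columns grow to the right and rows downward; lengths in m; the calibration is good to about 2 mm. A picture is of the moment at which its call begins. There is no depth.
- ticket.sign_off(): hands the job in; it is judged then, once.
The state is a dict: "time": time; "q": joint angles; "qvel": joint speeds; "joint_efforts": joint torques, N m; "eef_pos": TCP position; "tool_rot": TCP orientation; "ft_force": force on the tool from outside, world axes, zero at the start; "torque": the same for the moment, N m; "grip_width": opening from 0.0 (shut) to 1.0 (fully open); "gripper_force": force on a finger pad.
Only numpy, scipy, OpenCV 4.12 (cv2) and the standard library are available. Lean on these libraries where they do the work, as an engineer would, in place of code of your own. Each camera call takes 0.05 s, during which the arm holds its last target. There are 200 camera calls.

## Working session

There is one attempt and no reset: what is moved stays moved. The work goes in short steps, Python scripts to look and compute and a tool call to move; the robot and the scene stay as the last step left them, time stands still between calls to the robot, and variables do not carry over. Pictures are saved under pics/ and viewed, at most 10 in all, crops included, and the job is handed in when it is done.

Besides the shell and the picture viewer there is one more tool, called by a JSON object that holds its "fn" and its "kwargs", one argument or row to a line. carry_out: Moves the arm, as the interface text tells. Its arguments: {"type":"object","properties":{"steps":{"type":"array"},"fingers":{"type":"number"},"newtons":{"type":"number"}},"required":["steps"]}

```bash
mkdir -p pics; python3 - <<'E'
from plant import readout,snapshot,robot
import cv2,numpy as np
s=readout.observe();print({k:np.round(v,3).tolist() for k,v in s.items()})
print(robot.hold_point_z)
for n in("scene","top"):
    d=snapshot(n);cv2.imwrite(f"pics/{n}0.png",d["image"][:,:,::-1]);np.savez(f"{n}0.npz",**d)
    print(n,np.round(d["camera_matrix"],1).tolist(),np.round(d["pose"],3).tolist())
E
```

```text
{'time': 0.0, 'q': [-76.17, 7.517, 85.331, 0.0, 87.261, -4.895], 'qvel': [0.079, 0.02, -0.01, 0.046, 0.033, 0.006], 'joint_efforts': [0.0, -56.941, -50.054, -0.0, 0.015, 0.0], 'eef_pos': [0.192, -0.568, 0.23], 'tool_rot': [[0.947, 0.321, -0.0], [0.321, -0.947, 0.002], [0.0, -0.002, -1.0]], 'ft_force': [-0.273, -1.266, 0.993], 'torque': [0.026, -0.032, 0.019], 'gripper_force': 0.0, 'grip_width': 1.004}
0.0187
scene [[468.7, 0.0, 317.5], [0.0, 468.7, 201.5], [0.0, 0.0, 1.0]] [[-0.422, -0.351, 0.836, -0.371], [-0.907, 0.15, -0.394, 0.546], [0.013, -0.924, -0.381, 0.489], [0.0, 0.0, 0.0, 1.0]]
top [[430.5, 0.0, 321.0], [0.0, 430.5, 201.7], [0.0, 0.0, 1.0]] [[0.015, -0.993, 0.118, 0.368], [-1.0, -0.016, -0.006, 0.142], [0.007, -0.117, -0.993, 0.922], [0.0, 0.0, 0.0, 1.0]]
```

View pics/scene0.png

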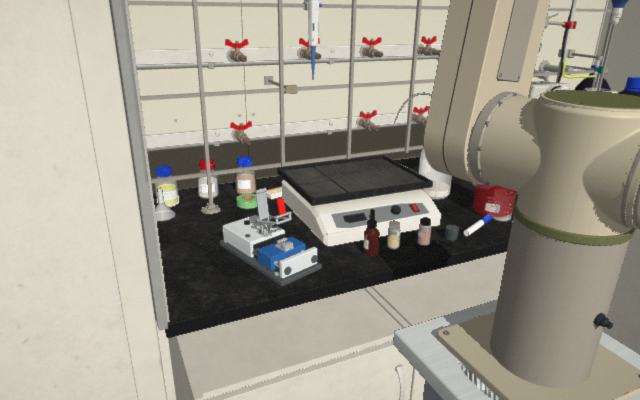

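View pics/top0.png

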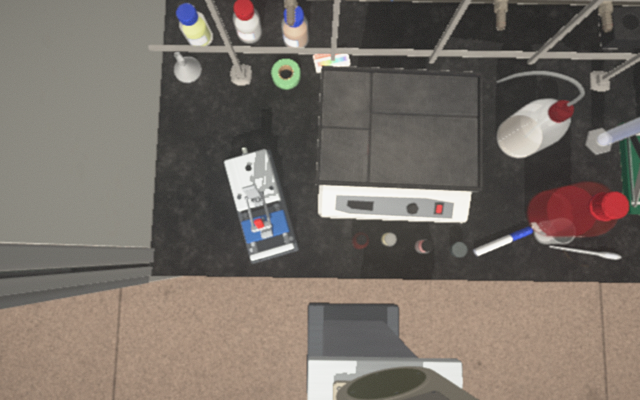

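The scene shows the press near scene (270,240) and top (260,205), with its keeper end toward the robot, the upright lever, and the red tab at top (259,224). The bystanders are at top (360,242), (389,240) and (422,246), well clear of it. Next I'll crop closer and measure.

```bash
cat > h.py <<'E'
import numpy as np,cv2
def ray(d,u,v):
    K=d["camera_matrix"];P=d["pose"];r=P[:3,:3]@np.linalg.solve(K,[u,v,1.]);return P[:3,3],r/np.linalg.norm(r)
def onz(d,u,v,z):
    o,r=ray(d,u,v);return o+r*(z-o[2])/r[2]
def proj(d,p):
    P=d["pose"];c=P[:3,:3].T@(np.array(p)-P[:3,3]);q=d["camera_matrix"]@c;return q[:2]/q[2]
def tri(*rs):
    A=0;b=0
    for o,r in rs:
        M=np.eye(3)-np.outer(r,r);A=A+M;b=b+M@o
    return np.linalg.solve(A,b)
def mask(im,c):
    h=cv2.cvtColor(im,cv2.COLOR_RGB2HSV);H,S,V=[h[...,i] for i in range(3)]
    if c=="red":return (((H<8)|(H>172))&(S>170)&(V>90)).astype(np.uint8)
    return ((H>100)&(H<120)&(S>130)&(V>60)).astype(np.uint8)
E
python3 - <<'E'
import numpy as np,cv2
from h import *
t=dict(np.load("top0.npz"));s=dict(np.load("scene0.npz"))
for n,d,(x0,y0,x1,y1) in(("t",t,(210,140,310,270)),("s",s,(210,180,330,285))):
    for c in("red","blue"):
        m=mask(d["image"],c);mm=np.zeros_like(m);mm[y0:y1,x0:x1]=m[y0:y1,x0:x1]
        k,l,st,ce=cv2.connectedComponentsWithStats(mm)
        for i in range(1,k):
            if st[i,4]>15:print(n,c,st[i],ce[i].round(1), cv2.minAreaRect(np.argwhere(l==i)[:,::-1].astype(np.float32)))
a=cv2.resize(t["image"][135:275,215:310],None,fx=4,fy=4,interpolation=cv2.INTER_CUBIC)
b=cv2.resize(s["image"][182:287,215:325],None,fx=3.8,fy=3.8,interpolation=cv2.INTER_CUBIC)
o=np.zeros((560,800,3),np.uint8);o[:,:380]=a;o[:b.shape[0],380:380+b.shape[1]]=b[:,:420]
cv2.imwrite("pics/c1.png",o[...,::-1])
E
```

```text
t red [255 220   8   7  30] [259.  223.1] ((258.6000671386719, 223.20004272460938), (7.155416965484619, 5.366562843322754), 63.43495178222656)
t blue [271 211  18  25 302] [278.6 222.8] ((277.9679260253906, 222.5596466064453), (21.934223175048828, 14.942090034484863), 73.3007583618164)
t blue [242 220  20  23 199] [249.9 232.5] ((251.2730712890625, 230.33460998535156), (21.838741302490234, 14.208337783813477), 74.74488067626953)
s red [276 198  10  17 118] [280.7 205.7] ((280.84613037109375, 205.7307891845703), (15.885407447814941, 7.648529052734375), 78.69007110595703)
s blue [258 237  48  33 669] [277.5 252.8] ((281.53448486328125, 252.5862274169922), (24.8831729888916, 49.95204544067383), 68.19859313964844)
```

View pics/c1.png

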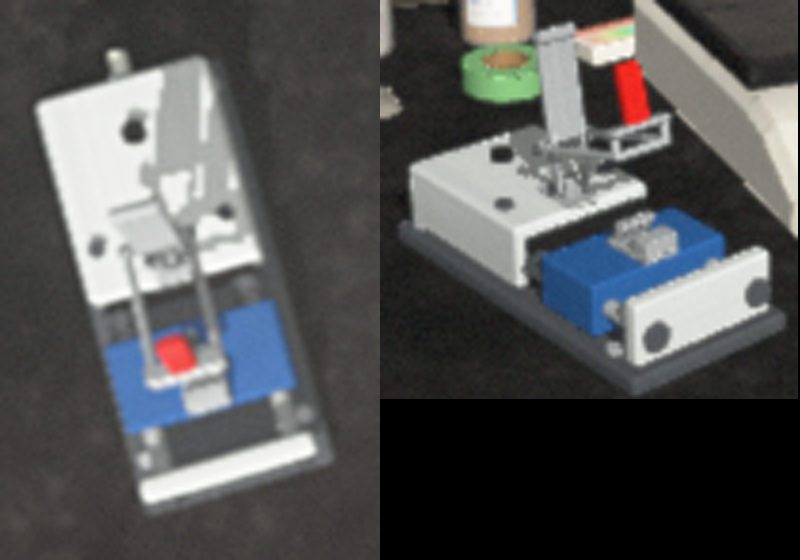

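The crop shows the upright lever, with the loop about level and reaching over the blue plate. The keeper is mid-plate, the body corners are visible at crop (38,105), (207,60), (262,262) and (95,305), and the tab is upright. Next I'll compute the press frame.

```bash
python3 - <<'E'
from h import *
from plant import readout
t=dict(np.load("top0.npz"));s=dict(np.load("scene0.npz"))
f=lambda p:(215+p[0]/4-.4,135+p[1]/4-.4)
B=[onz(t,*f(p),.05) for p in((38,105),(207,60),(262,262),(95,305))]
P=[onz(t,*f(p),.044) for p in((105,347),(275,300),(297,390),(125,432))]
for Q in(B,P):
    Q=np.array(Q);print(Q.round(4).tolist(),"c",Q.mean(0).round(4),"w",np.linalg.norm(Q[1]-Q[0]).round(4),np.linalg.norm(Q[2]-Q[3]).round(4),"l",np.linalg.norm(Q[3]-Q[0]).round(4),np.linalg.norm(Q[2]-Q[1]).round(4))
    for a,b in((Q[0],Q[3]),(Q[1],Q[2])): print(np.degrees(np.arctan2(*(b-a)[[1,0]])).round(2))
    for a,b in((Q[0],Q[1]),(Q[3],Q[2])): print(np.degrees(np.arctan2(*(b-a)[[1,0]])).round(2)+90)
tab=tri(ray(t,259,223.1),ray(s,280.8,205.7));print("tab",tab,proj(t,tab),proj(s,tab))
# waypoints
st=readout.observe();R=np.array(st["tool_rot"]);p=np.array(st["eef_pos"])
for w in((.40,-.25,.30),(.46,.0,.30),(.44,.2,.30)): print(w,(R.T@(np.array(w)-p)).round(3))
E
```

```text
[[0.5532, 0.3381, 0.05], [0.5783, 0.2519, 0.05], [0.4736, 0.2208, 0.05], [0.4503, 0.305, 0.05]] c [0.5139 0.279  0.05  ] w 0.0898 0.0873 l 0.1081 0.1092
-162.14
-163.44
16.230000000000004
15.489999999999995
[[0.4295, 0.3002, 0.044], [0.4549, 0.2142, 0.044], [0.4091, 0.2019, 0.044], [0.3865, 0.2885, 0.044]] c [0.42   0.2512 0.044 ] w 0.0897 0.0895 l 0.0445 0.0475
-164.77
-164.93
16.459999999999994
14.599999999999994
tab [0.42084295 0.2514614  0.13161572] [258.79448217 223.0036245 ] [281.01058336 205.73067554]
(0.4, -0.25, 0.3) [ 0.299 -0.234 -0.069]
(0.46, 0.0, 0.3) [ 0.436 -0.452 -0.069]
(0.44, 0.2, 0.3) [ 0.481 -0.648 -0.069]
```

{"fn": "carry_out", "kwargs": {
  "steps": [
    [[0.04,-0.03,-0.03,0.01],[0.08,-0.06,-0.06,0.02],[0.115,-0.09,-0.07,0.03],[0.15,-0.12,-0.07,0.044],[0.185,-0.15,-0.07,0.044],[0.22,-0.18,-0.07,0.044],[0.26,-0.21,-0.07,0.044],[0.3,-0.235,-0.07,0.044]]
  ],
  "fingers": 0.05
}}

```text
time: 0.9
eef_pos: [0.4018, -0.2473, 0.3012]
tool_rot: [[0.96, 0.279, 0.0], [0.279, -0.96, -0.0], [0.0, 0.0, -1.0]]
ft_force: [1.6, -1.8, -0.0]
grip_width: 0.587
gripper_force: 0.0
```

```bash
python3 - <<'E'
from h import *
from plant import readout
st=readout.observe();R=np.array(st["tool_rot"]);p=np.array(st["eef_pos"])
print(p,R.round(3).tolist(),st["time"])
for w in((.44,.0,.30),(.42,.2,.30),(.42,.25,.27)): print(w,(R.T@(np.array(w)-p)).round(3))
E
```

```text
[ 0.40177479 -0.24730821  0.30123979] [[0.96, 0.279, 0.0], [0.279, -0.96, -0.0], [0.0, 0.0, -1.0]] 0.9
(0.44, 0.0, 0.3) [ 0.106 -0.227  0.001]
(0.42, 0.2, 0.3) [ 0.142 -0.424  0.001]
(0.42, 0.25, 0.27) [ 0.156 -0.473  0.031]
```

{"fn": "carry_out", "kwargs": {
  "steps": [
    [[0.03,-0.05,0,0],[0.05,-0.1,0,0],[0.075,-0.15,0,0],[0.1,-0.2,0,0],[0.11,-0.25,0,0],[0.12,-0.3,0,0],[0.135,-0.35,0,0],[0.14,-0.4,0,0]]
  ]
}}

```text
time: 1.7
eef_pos: [0.427, 0.1486, 0.3009]
tool_rot: [[0.96, 0.279, -0.0], [0.279, -0.96, -0.0], [-0.0, 0.0, -1.0]]
ft_force: [0.6, -0.5, 0.0]
grip_width: 0.584
gripper_force: 0.0
```

```bash
python3 - <<'E'
from h import *
from plant import readout,snapshot
st=readout.observe();R=np.array(st["tool_rot"]);p=np.array(st["eef_pos"])
print(p,st["time"],st["ft_force"])
d=snapshot("wrist");np.savez("w1.npz",**d);cv2.imwrite("pics/w1.png",d["image"][...,::-1]);print(d["pose"].round(3).tolist(),d["camera_matrix"].round(0).tolist())
t=snapshot("top");np.savez("t1.npz",**t)
E
```

```text
[0.42695636 0.14862611 0.30094538] 1.7 [ 0.62258256 -0.50414843  0.04623326]
[[0.278, -0.918, -0.283, 0.499], [-0.96, -0.266, -0.082, 0.17], [-0.0, 0.294, -0.956, 0.444], [0.0, 0.0, 0.0, 1.0]] [[292.0, 0.0, 319.0], [0.0, 292.0, 195.0], [0.0, 0.0, 1.0]]
```

View pics/w1.png

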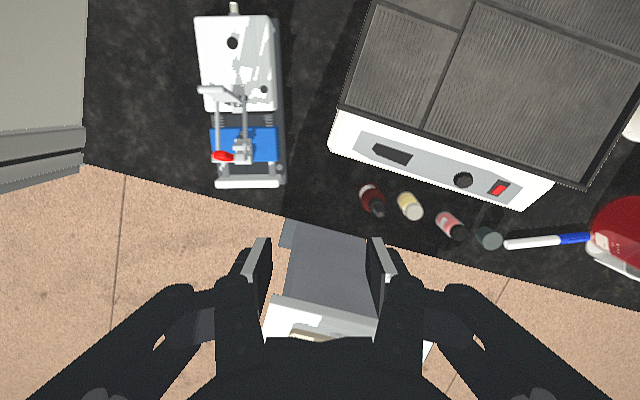

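The wrist picture shows the press at (240,100), its axis vertical in the image, with the tab at (222,156). Next I'll move above it.

{"fn": "carry_out", "kwargs": {
  "steps": [
    [[0.01,-0.04,0.02,0],[0.02,-0.08,0.04,0],[0.023,-0.1,0.05,0],[0.023,-0.1,0.05,0],[0.023,-0.1,0.05,0],[0.023,-0.1,0.05,0],[0.023,-0.1,0.05,0],[0.023,-0.1,0.05,0]]
  ]
}}

```text
time: 2.6
eef_pos: [0.4223, 0.2484, 0.252]
tool_rot: [[0.961, 0.278, 0.001], [0.278, -0.961, 0.0], [0.001, -0.0, -1.0]]
ft_force: [0.2, -0.0, -0.2]
grip_width: 0.58
gripper_force: 0.0
```

```bash
python3 - <<'E'
from h import *
from plant import readout,snapshot
st=readout.observe();p=np.array(st["eef_pos"])
print(p,st["time"],st["ft_force"])
d=snapshot("wrist");np.savez("w2.npz",**d);print(d["pose"].round(4).tolist())
for c in("red","blue"):
    k,l,S,ce=cv2.connectedComponentsWithStats(mask(d["image"],c))
    for i in range(1,k):
        if S[i,4]>60:print(c,S[i],ce[i].round(1))
a=d["image"][0:280,180:460];cv2.imwrite("pics/w2.png",cv2.resize(a,None,fx=2.1,fy=2.1,interpolation=cv2.INTER_CUBIC)[...,::-1])
E
```

```text
[0.4222866  0.24835673 0.25203785] 2.6 [ 0.19987359 -0.00068821 -0.22709681]
[[0.2771, -0.9186, -0.2817, 0.4937], [-0.9608, -0.2649, -0.0811, 0.2694], [-0.0001, 0.2932, -0.9561, 0.3955], [0.0, 0.0, 0.0, 1.0]]
red [307 186  15  10 129] [313.9 190. ]
red [586 213  20  11 100] [595.4 217.9]
blue [302 147  26  38 500] [313.8 160.5]
blue [333 147  19  41 736] [341.9 167.4]
blue [279 148  18  41 672] [287.8 168. ]
```

View pics/w2.png

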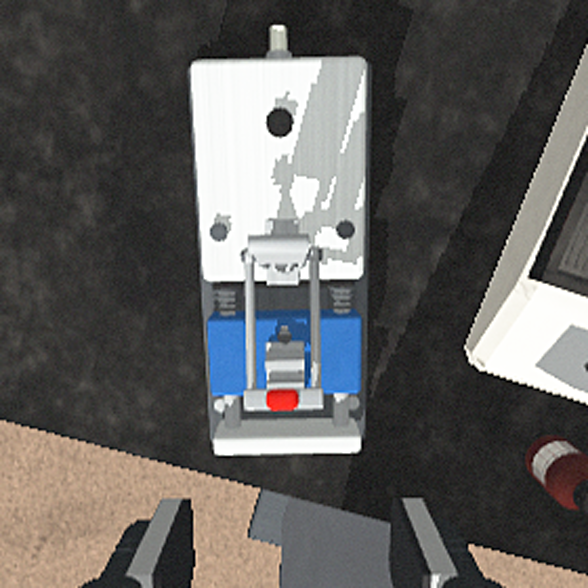

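The wrist view shows the press head-on: plate at crop (285,355), keeper hook and landing at (285,345) and (285,370), tab top at (282,400), and lever end at (280,248). Now the geometry.

```bash
python3 - <<'E'
from h import *
t=dict(np.load("top0.npz"));s=dict(np.load("scene0.npz"));w=dict(np.load("w2.npz"))
g=lambda x,y:(180+x/2.1-.25,y/2.1-.25)
P=np.array([onz(w,*g(*p),.044) for p in((208,318),(362,318),(362,393),(208,393))])
B=np.array([onz(w,*g(*p),.05) for p in((190,58),(368,58),(369,283),(203,280))])
for Q in(P,B):print(Q.mean(0).round(4),[np.linalg.norm(Q[i]-Q[i-1]).round(4) for i in range(4)],np.degrees(np.arctan2(*(Q[2]+Q[3]-Q[0]-Q[1])[[1,0]])).round(2))
E=np.array([.42,.2512]);Bc=(B.mean(0)[:2]+[.5139,.279])/2;Pc=(P.mean(0)[:2]+E)/2
print("yaw",np.degrees(np.arctan2(*(Pc-Bc)[::-1])))
tab=tri(ray(t,259,223.1),ray(s,280.8,205.7),ray(w,313.9,190));print("tab",tab.round(4),*(proj(d,tab).round(1) for d in(t,s,w)))
tab=tri(ray(s,280.8,205.7),ray(w,313.9,190));print("tab sw",tab.round(4))
yaw=np.radians(-163.8);X=np.array([np.cos(yaw),np.sin(yaw)]);Y=np.array([-X[1],X[0]])
for n,q in(("plate",Pc),("tab",tab[:2]),("body",Bc),("landing",onz(w,*g(285,373),.056)[:2]),("hook",onz(w,*g(285,352),.059)[:2])):
    print(n,"along",(q-Pc)@X,"lat",(q-Pc)@Y)
# lever tip: scene crop (558,28), top crop(143,222)/
ls=(215+(558-380)/3.8,182+30/3.8);lw=g(279,238)
lt=tri(ray(s,*ls),ray(w,*lw));print("levertip",lt,"along",(lt[:2]-Pc)@X,(lt[:2]-Pc)@Y,proj(s,lt)-ls)
# strip
E
```

```text
[0.4205 0.2522 0.044 ] [np.float64(0.0447), np.float64(0.0883), np.float64(0.0446), np.float64(0.0916)] -164.09
[0.5149 0.2803 0.05  ] [np.float64(0.1093), np.float64(0.0892), np.float64(0.1111), np.float64(0.092)] -162.22
yaw -163.4637218673665
tab [0.4201 0.2519 0.1321] [258.5 223.4] [280.9 205.7] [314.7 189.5]
tab sw [0.4195 0.2525 0.1324]
plate along 0.0 lat 0.0
tab along 0.0005157101488093562 lat -0.0009460952823777837
body along -0.09821721347414322 lat -0.0005764592203464439
landing along 0.006806686429105136 lat -0.00034038460608119847
hook along -0.005958171691793259 lat -0.00024577898275588415
levertip [0.48578733 0.27046944 0.14457176] along -0.06817586904968911 0.0002757913983988808 [-1.01642928  0.02936455]
```

{"fn": "carry_out", "kwargs": {
  "steps": [
    [[-0.001,-0.0045,0.03,0],[-0.001,-0.0045,0.06,0],[-0.001,-0.0045,0.09,0],[-0.001,-0.0045,0.11,0],[-0.001,-0.0045,0.12,0],[-0.001,-0.0045,0.13,0],[-0.001,-0.0045,0.135,0],[-0.001,-0.0045,0.135,0]]
  ]
}}

```text
time: 3.45
eef_pos: [0.4196, 0.2531, 0.1164]
tool_rot: [[0.96, 0.279, 0.0], [0.279, -0.96, 0.0], [0.0, -0.0, -1.0]]
ft_force: [0.1, 0.1, 0.8]
grip_width: 0.583
gripper_force: 0.0
```

{"fn": "carry_out", "kwargs": {
  "steps": [
    [[0,0,0,0],[0,0,0,0],[0,0,0,0],[0,0,0,0],[0,0,0,0],[0,0,0,0],[0,0,0,0],[0,0,0,0]]
  ],
  "fingers": 0.0,
  "newtons": 25
}}

```text
time: 4.25
eef_pos: [0.4202, 0.2523, 0.1171]
tool_rot: [[0.96, 0.279, 0.001], [0.279, -0.96, -0.001], [0.001, 0.002, -1.0]]
ft_force: [-0.0, -5.7, 3.5]
grip_width: 0.159
gripper_force: 28.0
```

```bash
cat > look.py <<'E'
import sys
from h import *
from plant import readout,snapshot
n=sys.argv[1]
st=readout.observe();print(np.round(st["eef_pos"],4),round(st["time"],2),"F",np.round(st["ft_force"],1),st["grip_width"],st["gripper_force"])
s=snapshot("scene");w=snapshot("wrist");np.savez("s_%s.npz"%n,**s);np.savez("w_%s.npz"%n,**w)
o=np.zeros((400,800,3),np.uint8)
o[:,:400]=cv2.resize(s["image"][180:280,220:320],(400,400),interpolation=cv2.INTER_CUBIC)
o[:,400:]=cv2.resize(w["image"][90:240,245:395],(400,400),interpolation=cv2.INTER_CUBIC)
cv2.imwrite("pics/%s.png"%n,o[...,::-1])
E
python3 look.py g1
```

```text
[0.4202 0.2523 0.1171] 4.25 F [-0.  -5.7  3.5] 0.1593977738195521 27.995975478552282
```

View pics/g1.png

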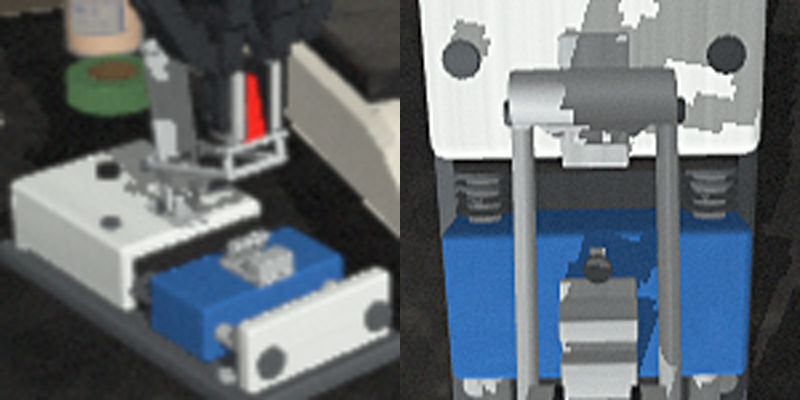

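The tab is gripped at 13.6 mm opening. The wrist view shows the keeper with its hook edge at crop row ~342 and its landing at rows ~362–397. The plate edges are at rows 237 and 375, and the loop's pivot bar is at row ~98.

```bash
python3 - <<'E'
from h import *
w=dict(np.load("w_g1.npz"))
yaw=np.radians(-163.7);X=np.array([np.cos(yaw),np.sin(yaw)]);Y=np.array([-X[1],X[0]])
c=lambda x,y:(245+(x-400)/2.667-.3,90+y/2.667-.3)
o=np.array([.42025,.2517])
f=lambda x,y,z:((onz(w,*c(x,y),z)[:2]-o)@X*1e3).round(1),((onz(w,*c(x,y),z)[:2]-o)@Y*1e3).round(1)
for n,x,y,z in(("plate-",597,237,.044),("plate+",597,375,.044),("nose",597,342,.062),("land0",597,362,.059),("land1",597,397,.059),("hookback",597,308,.062),("body+",597,155,.05),("pivot",595,98,.084),("nose54",597,342,.066),("tcp",0,0,0)):
    print(n,f(x,y,z))
print((np.array([.4202,.2523])-o)@X,(np.array([.4202,.2523])-o)@Y)
for r in range(235,245):pass
h=w["image"][200:240,318].tolist();print([ (200+i,v[0]) for i,v in enumerate(h)])
E
```

```text
Traceback (most recent call last):
NameError: name 'x' is not defined. Did you mean: 'X'?
```

```bash
python3 - <<'E'
from h import *
w=dict(np.load("w_g1.npz"))
yaw=np.radians(-163.7);X=np.array([np.cos(yaw),np.sin(yaw)]);Y=np.array([-X[1],X[0]])
c=lambda x,y:(245+(x-400)/2.667-.3,90+y/2.667-.3)
o=np.array([.42025,.2517])
f=lambda x,y,z:(np.array([X,Y])@(onz(w,*c(x,y),z)[:2]-o)*1e3).round(1)
for n,x,y,z in(("plate-",597,237,.044),("plate+",597,375,.044),("nose",597,342,.062),("land0",597,362,.059),("land1",597,397,.059),("hookback",597,308,.062),("body+",597,155,.05),("pivot",595,98,.084),("nose54",597,342,.066)):
    print(n,f(x,y,z))
print(np.array([X,Y])@(np.array([.4202,.2523])-o))
E
```

```text
plate- [-21.1  -0.9]
plate+ [21.8 -1. ]
nose [ 4. -1.]
land0 [11.2 -1. ]
land1 [21.9 -1. ]
hookback [-5.9 -0.9]
body+ [-45.3  -0.8]
pivot [-62.6  -1.3]
nose54 [ 2.4 -1. ]
[-0.00012041 -0.00058992]
```

{"fn": "carry_out", "kwargs": {
  "steps": [
    [[-0.004,0,0.002,0],[-0.008,0,0.004,0],[-0.012,0,0.007,0],[-0.016,0,0.011,0],[-0.02,0,0.015,0],[-0.024,0,0.02,0],[-0.028,0,0.025,0],[-0.029,0,0.028,0]]
  ]
}}

```text
time: 5.15
eef_pos: [0.3929, 0.2441, 0.0892]
tool_rot: [[0.96, 0.279, 0.003], [0.279, -0.96, -0.001], [0.003, 0.002, -1.0]]
ft_force: [1.8, -8.8, 4.3]
grip_width: 0.155
gripper_force: 28.5
```

```bash
python3 look.py g2
```

```text
[0.3929 0.2441 0.0892] 5.15 F [ 1.8 -8.8  4.3] 0.15524668565916253 28.465179204940796
```

View pics/g2.png

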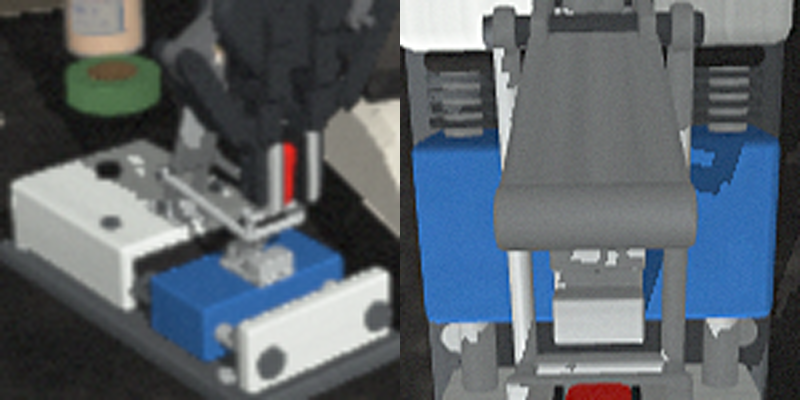

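The picture shows the loop hanging over the keeper with the lever leaning slightly past upright. The landing is at crop rows 295–343 and the strip at row ~365. I'll project the expected bar to check it.

```bash
cat >> h.py <<'E'
yaw=np.radians(-163.7);X=np.array([np.cos(yaw),np.sin(yaw)]);Y=np.array([-X[1],X[0]]);o=np.array([.42025,.2517])
def pw(a,l,z):return np.r_[o+a*1e-3*X+l*1e-3*Y,z*1e-3]
def al(p):return np.r_[np.array([X,Y])@(np.array(p)[:2]-o),p[2]]*1e3
E
python3 - <<'E'
from h import *
w=dict(np.load("w_g2.npz"))
c=lambda p:((p-[245,90]+.3)*2.667).round(0)+[400,0]
t=al([.3929,.2441,.0892]);print("tcp",t.round(1))
g=t+[0,0,18.7];print("grip",g)
for s in(.2,.3,.4):
    u=np.array([np.sin(s),0,np.cos(s)])
    b=g-39*u;st=g-25*u;tp=g+7*u
    print(s,"bar",b.round(1),*[c(proj(w,pw(q[0],dy,q[2]))) for q,dy in((b,18),(st,19),(st,-19),(tp,7))])
for n,a,z in(("nose",3.5,62),("l0",11,59),("l1",22,59)):print(n,c(proj(w,pw(a,0,z))))
cc=lambda x,y:(245+(x-400)/2.667-.3,90+y/2.667-.3)
for n,y,z in(("l0",295,59),("l1",343,59),("l0",295,56),("l1",343,56),("l1",343,50),("l1",343,62)):print(n,z,al(onz(w,*cc(598,y),z*1e-3)).round(1))
for n,x,y,z in(("pl-",597,140,.044),("pl+",597,320,.044)):print(n,al(onz(w,*cc(x,y),z)).round(1))
E
```

```text
tcp [28.4 -0.4 89.2]
grip [ 28.38374172  -0.38171427 107.9       ]
0.2 bar [20.6 -0.4 69.7] [680. 351.] [692. 388.] [510. 389.] [642. 499.]
0.3 bar [16.9 -0.4 70.6] [681. 337.] [692. 379.] [509. 380.] [642. 502.]
0.4 bar [13.2 -0.4 72. ] [682. 324.] [693. 370.] [508. 371.] [642. 505.]
nose [600. 269.]
l0 [600. 296.]
l1 [600. 340.]
l0 59 [10.8 -0.4 59. ]
l1 59 [22.8 -0.5 59. ]
l0 56 [11.8 -0.4 56. ]
l1 56 [24.  -0.4 56. ]
l1 50 [26.4 -0.4 50. ]
l1 62 [21.6 -0.5 62. ]
pl- [-23.4  -0.5  44. ]
pl+ [22.4 -0.7 44. ]
```

{"fn": "carry_out", "kwargs": {
  "steps": [
    [[0,0,0.001,0],[0,0,0.002,0],[0,0,0.003,0],[0,0,0.004,0],[0,0,0.005,0],[0,0,0.006,0],[0,0,0.006,0],[0,0,0.006,0]]
  ]
}}

```text
time: 6.05
eef_pos: [0.3918, 0.2438, 0.0827]
tool_rot: [[0.96, 0.279, 0.0], [0.279, -0.96, -0.002], [-0.0, 0.002, -1.0]]
ft_force: [-2.6, -7.7, 3.9]
grip_width: 0.158
gripper_force: 28.7
```

{"fn": "carry_out", "kwargs": {
  "steps": [
    [[0,0,0.0005,0],[0,0,0.001,0],[0,0,0.001,0],[0,0,0.0015,0],[0,0,0.0015,0],[0,0,0.002,0],[0,0,0.002,0],[0,0,0.002,0]]
  ]
}}

```text
time: 6.85
eef_pos: [0.3917, 0.2437, 0.0808]
tool_rot: [[0.96, 0.279, -0.0], [0.279, -0.96, -0.003], [-0.001, 0.002, -1.0]]
ft_force: [-3.0, -9.4, 4.7]
grip_width: 0.154
gripper_force: 29.4
```

```bash
python3 look.py g3
```

```text
[0.3917 0.2437 0.0808] 6.85 F [-3.  -9.4  4.7] 0.15419040451305793 29.360258888918906
```

View pics/g3.png

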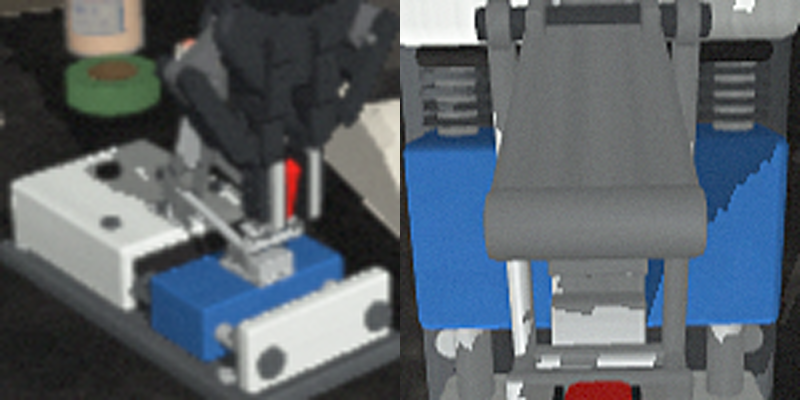

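```bash
python3 - <<'E'
from h import *
w=dict(np.load("w_g3.npz"))
cc=lambda x,y:(245+(x-400)/2.667-.3,90+y/2.667-.3)
t=al([.3917,.2437,.0808]);print("tcp",t.round(1))
for n,y,z in(("bar",355,60),("bar",355,63),("bar",355,66),("l0",303,59),("l1",343,59),("slotl0?",262,62),("pl+",327,44),("pl-",133,44)):print(n,z,al(onz(w,*cc(598,y),z*1e-3)).round(1))
c=lambda p:((p-[245,90]+.3)*2.667).round(0)+[400,0]
g=t+[0,0,18.7]
for s in(.1,.2,.3,.4):
    u=np.array([np.sin(s),0,np.cos(s)]);b=g-39*u;q=g-25*u;print(s,b.round(1),c(proj(w,pw(b[0],0,b[2]))),c(proj(w,pw(q[0],0,q[2]))))
E
```

```text
tcp [29.6 -0.3 80.8]
bar 60 [23.4 -0.5 60. ]
bar 63 [22.1 -0.5 63. ]
bar 66 [20.9 -0.5 66. ]
l0 59 [11.2 -0.5 59. ]
l1 59 [20.8 -0.5 59. ]
slotl0? 62 [ 0.8 -0.4 62. ]
pl+ 44 [22.6 -0.4 44. ]
pl- 44 [-24.8  -0.3  44. ]
0.1 [25.8 -0.3 60.7] [600. 366.] [601. 398.]
0.2 [21.9 -0.3 61.3] [600. 351.] [601. 389.]
0.3 [18.1 -0.3 62.2] [600. 337.] [601. 379.]
0.4 [14.5 -0.3 63.6] [600. 324.] [601. 370.]
```

{"fn": "carry_out", "kwargs": {
  "steps": [
    [[0,0.0005,-0.002,0],[0.001,0.0005,-0.004,0],[0.002,0.0005,-0.004,0],[0.0035,0.0005,-0.004,0],[0.005,0.0005,-0.004,0],[0.006,0.0005,-0.004,0],[0.006,0.0005,-0.003,0],[0.006,0.0005,-0.002,0]]
  ]
}}

```text
time: 7.75
eef_pos: [0.3975, 0.2453, 0.0828]
tool_rot: [[0.96, 0.279, -0.0], [0.279, -0.96, -0.002], [-0.001, 0.002, -1.0]]
ft_force: [-3.7, -7.3, 5.0]
grip_width: 0.156
gripper_force: 29.1
```

{"fn": "carry_out", "kwargs": {
  "steps": [
    [[0,0,0.0005,0],[0,0,0.001,0],[0,0,0.001,0],[0,0,0.0015,0],[0,0,0.002,0],[0,0,0.002,0],[0,0,0.002,0],[0,0,0.002,0]]
  ]
}}

```text
time: 8.55
eef_pos: [0.3976, 0.2454, 0.081]
tool_rot: [[0.96, 0.279, 0.0], [0.279, -0.96, -0.002], [-0.0, 0.002, -1.0]]
ft_force: [-3.4, -6.8, 5.3]
grip_width: 0.155
gripper_force: 30.3
```

{"fn": "carry_out", "kwargs": {
  "steps": [
    [[0,0,0.0005,0],[0,0,0.001,0],[0,0,0.001,0],[0,0,0.0015,0],[0,0,0.0015,0],[0,0,0.002,0],[0,0,0.002,0],[0,0,0.002,0]]
  ]
}}

```text
time: 9.35
eef_pos: [0.3977, 0.2454, 0.079]
tool_rot: [[0.96, 0.279, 0.0], [0.279, -0.96, -0.002], [-0.0, 0.002, -1.0]]
ft_force: [-2.9, -6.4, 5.5]
grip_width: 0.156
gripper_force: 31.6
```

```bash
python3 look.py g4
```

```text
[0.3977 0.2454 0.079 ] 9.35 F [-2.9 -6.4  5.5] 0.15627506445246794 31.566736288368702
```

View pics/g4.png

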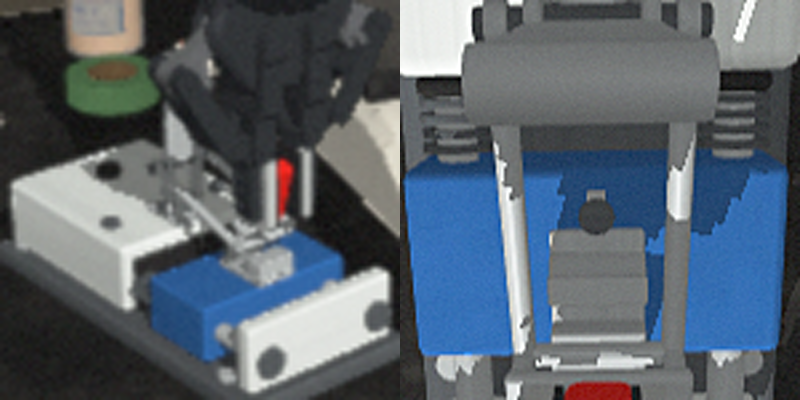

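The landing is at rows 308–343 and the bar at row ~352, just beyond the landing's far edge and near it in height. The lever is nearly upright.

```bash
cat >> h.py <<'E'
cc=lambda x,y:(245+(x-400)/2.667-.3,90+y/2.667-.3)
ci=lambda p:((p-[245,90]+.3)*2.667).round(0)+[400,0]
def slope(w,tcp,row,a=39):
    from scipy.optimize import brentq
    g=al(tcp)+[0,0,18.7]
    B=lambda s:g-a*np.array([np.sin(s),0,np.cos(s)])
    f=lambda s:(lambda b:ci(0+proj(w,pw(b[0],0,b[2])))[1] if 0 else (proj(w,pw(b[0],0,b[2]))[1]-90+.3)*2.667-row)(B(s))
    s=brentq(f,-.4,.9);return s,B(s).round(1)
E
python3 - <<'E'
from h import *
D={n:dict(np.load(f"w_{n}.npz")) for n in("g2","g3","g4")}
T=dict(g2=[.3929,.2441,.0892],g3=[.3917,.2437,.0808],g4=[.3977,.2454,.079]);Rw=dict(g2=363,g3=355,g4=353)
for n in D:
  for a in(37,39,41): print(n,a,slope(D[n],T[n],Rw[n],a))
w=D["g4"]
for n,y,z in(("nose",276,62),("l0",308,59),("l1",343,59),("pl+",353,44),("pl-",156,44)):print(n,al(onz(w,*cc(598,y),z*1e-3)).round(1))
for x in(575,625): 
  u=int(245+(x-400)/2.667);print([(v,round((v-90)*2.667),int(w["image"][v,u].mean())) for v in range(195,240)])
E
```

```text
g2 37 (0.15305748734139116, array([22.7, -0.4, 71.3]))
g2 39 (0.12154107088339025, array([23.7, -0.4, 69.2]))
g2 41 (0.09358508184108374, array([24.6, -0.4, 67.1]))
g3 37 (0.20868363468431253, array([22. , -0.3, 63.3]))
g3 39 (0.17373082500224696, array([22.9, -0.3, 61.1]))
g3 41 (0.14284677619162556, array([23.8, -0.3, 58.9]))
g4 37 (0.22549162964303732, array([15.1, -0.3, 61.6]))
g4 39 (0.18953941509936836, array([16.1, -0.3, 59.4]))
g4 41 (0.1578103506556094, array([17. , -0.3, 57.2]))
nose [-2.9 -0.4 62. ]
l0 [ 5.5 -0.4 59. ]
l1 [13.8 -0.4 59. ]
pl+ [22.4 -0.4 44. ]
pl- [-26.1  -0.3  44. ]
[(195, 280, 119), (196, 283, 119), (197, 285, 124), (198, 288, 120), (199, 291, 118), (200, 293, 121), (201, 296, 122), (202, 299, 114), (203, 301, 123), (204, 304, 110), (205, 307, 120), (206, 309, 125), (207, 312, 115), (208, 315, 123), (209, 317, 120), (210, 320, 107), (211, 323, 102), (212, 325, 99), (213, 328, 105), (214, 331, 112), (215, 333, 133), (216, 336, 185), (217, 339, 201), (218, 341, 141), (219, 344, 102), (220, 347, 118), (221, 349, 120), (222, 352, 136), (223, 355, 122), (224, 
[... 318 characters left out ...]
288, 123), (199, 291, 118), (200, 293, 119), (201, 296, 121), (202, 299, 122), (203, 301, 117), (204, 304, 114), (205, 307, 120), (206, 309, 118), (207, 312, 119), (208, 315, 120), (209, 317, 115), (210, 320, 105), (211, 323, 102), (212, 325, 104), (213, 328, 103), (214, 331, 106), (215, 333, 146), (216, 336, 190), (217, 339, 184), (218, 341, 127), (219, 344, 107), (220, 347, 115), (221, 349, 119), (222, 352, 122), (223, 355, 165), (224, 357, 212), (225, 360, 226), (226, 363, 215), (227, 365, 211), (228, 368, 146), (229, 371, 99), (230, 373, 114), (231, 376, 123), (232, 379, 127), (233, 381, 101), (234, 384, 57), (235, 387, 53), (236, 389, 57), (237, 392, 65), (238, 395, 61), (239, 397, 67)]
```

{"fn": "carry_out", "kwargs": {
  "steps": [
    [[0,0,0.0005,0],[0,0,0.001,0],[0,0,0.001,0],[0,0,0.0015,0],[0,0,0.0015,0],[0,0,0.002,0],[0,0,0.002,0],[0,0,0.002,0]]
  ]
}}

```text
time: 10.25
eef_pos: [0.398, 0.2455, 0.0772]
tool_rot: [[0.96, 0.279, 0.001], [0.279, -0.96, -0.001], [0.0, 0.002, -1.0]]
ft_force: [-2.6, -8.1, 6.1]
grip_width: 0.159
gripper_force: 32.5
```

{"fn": "carry_out", "kwargs": {
  "steps": [
    [[0,0,0.0005,0],[0,0,0.001,0],[0,0,0.001,0],[0,0,0.0015,0],[0,0,0.0015,0],[0,0,0.002,0],[0,0,0.002,0],[0,0,0.002,0]]
  ]
}}

```text
time: 11.05
eef_pos: [0.3981, 0.2455, 0.0752]
tool_rot: [[0.96, 0.279, 0.001], [0.279, -0.96, -0.001], [0.001, 0.001, -1.0]]
ft_force: [-2.2, -6.6, 5.6]
grip_width: 0.159
gripper_force: 32.9
```

```bash
cat > prof.py <<'E'
import sys
from h import *
from plant import readout,snapshot
n=sys.argv[1];st=readout.observe();T=st["eef_pos"]
w=snapshot("wrist");s=snapshot("scene");np.savez("w_%s.npz"%n,**w);np.savez("s_%s.npz"%n,**s)
print(al(T).round(1),st["time"].__round__(2),np.round(st["ft_force"],1))
g=cv2.cvtColor(w["image"],cv2.COLOR_RGB2GRAY)
for r,cs in(("mid",slice(311,328)),("rodgap",slice(296,300))):
    print(r,[(v,int(g[v,cs].mean())) for v in range(175,240)])
c=lambda a,z:round(float(proj(w,pw(a,0,z))[1]),1)
print("expect: hooktop",c(-3,62),"nose",c(3.7,62),"l0",c(10.9,59),"l1",c(22.7,59))
gp=al(T)+[0,0,18.7]
for a in(36,39):
  for s_ in(.1,.2,.3,.4,.5):
    b=gp-a*np.array([np.sin(s_),0,np.cos(s_)]);print(a,s_,b[[0,2]].round(1),"row",c(b[0],b[2]),end=" | ")
E
python3 prof.py p1
```

```text
[23.  -0.3 75.2] 11.05 [-2.2 -6.6  5.6]
mid [(175, 63), (176, 62), (177, 68), (178, 81), (179, 97), (180, 116), (181, 121), (182, 121), (183, 120), (184, 120), (185, 122), (186, 113), (187, 109), (188, 111), (189, 113), (190, 113), (191, 115), (192, 115), (193, 114), (194, 112), (195, 109), (196, 109), (197, 118), (198, 122), (199, 120), (200, 121), (201, 121), (202, 121), (203, 121), (204, 121), (205, 122), (206, 115), (207, 118), (208, 120), (209, 120), (210, 119), (211, 121), (212, 111), (213, 104), (214, 102), (215, 105), (216, 103), (217, 108), (218, 114), (219, 115), (220, 131), (221, 148), (222, 149), (223, 162), (224, 162), (225, 195), (226, 205), (227, 184), (228, 127), (229, 104), (230, 117), (231, 128), (232, 115), (233, 81), (234, 58), (235, 61), (236, 62), (237, 63), (238, 62), (239, 62)]
rodgap [(175, 98), (176, 102), (177, 101), (178, 100), (179, 100), (180, 100), (181, 102), (182, 103), (183, 104), (184, 101), (185, 103), (186, 105), (187, 102), (188, 105), (189, 102), (190, 103), (191, 101), (192, 102), (193, 101), (194, 100), (195, 100), (196, 100), (197, 100), (198
[... 155 characters left out ...]
, 103), (212, 104), (213, 105), (214, 107), (215, 102), (216, 98), (217, 104), (218, 112), (219, 116), (220, 124), (221, 161), (222, 185), (223, 216), (224, 240), (225, 189), (226, 89), (227, 45), (228, 90), (229, 110), (230, 115), (231, 123), (232, 128), (233, 123), (234, 113), (235, 108), (236, 113), (237, 111), (238, 113), (239, 111)]
expect: hooktop 195.5 nose 206.7 l0 216.6 l1 235.1
36 0.1 [19.4 58. ] row 229.4 | 36 0.2 [15.9 58.6] row 224.2 | 36 0.3 [12.4 59.5] row 219.3 | 36 0.4 [ 9.  60.7] row 214.7 | 36 0.5 [ 5.8 62.3] row 210.3 | 39 0.1 [19.1 55.1] row 226.9 | 39 0.2 [15.3 55.6] row 221.4 | 39 0.3 [11.5 56.6] row 216.1 | 39 0.4 [ 7.8 57.9] row 211.1 | 39 0.5 [ 4.3 59.6] row 206.4 |
```

{"fn": "carry_out", "kwargs": {
  "steps": [
    [[0,0,0.0005,0],[0,0,0.001,0],[0,0,0.001,0],[0,0,0.0015,0],[0,0,0.0015,0],[0,0,0.002,0],[0,0,0.002,0],[0,0,0.002,0]]
  ]
}}

```text
time: 11.95
eef_pos: [0.3982, 0.2456, 0.0733]
tool_rot: [[0.96, 0.279, 0.001], [0.279, -0.96, -0.001], [0.001, 0.001, -1.0]]
ft_force: [-1.3, -7.7, 6.4]
grip_width: 0.156
gripper_force: 33.2
```

{"fn": "carry_out", "kwargs": {
  "steps": [
    [[0,0,0.0005,0],[0,0,0.001,0],[0,0,0.001,0],[0,0,0.001,0],[0,0,0.001,0],[0,0,0.001,0],[0,0,0.001,0],[0,0,0.001,0]]
  ]
}}

```text
time: 12.75
eef_pos: [0.3985, 0.2457, 0.073]
tool_rot: [[0.96, 0.279, 0.002], [0.279, -0.96, -0.001], [0.002, 0.001, -1.0]]
ft_force: [-3.2, -8.0, 10.6]
grip_width: 0.159
gripper_force: 34.2
```

{"fn": "carry_out", "kwargs": {
  "steps": [
    [[0.0005,0,0,0],[0.001,0,0,0],[0.0015,0,0,0],[0.002,0,0.0002,0],[0.0025,0,0.0003,0],[0.003,0,0.0004,0],[0.003,0,0.0005,0],[0.003,0,0.0005,0]]
  ]
}}

```text
time: 13.55
eef_pos: [0.4008, 0.2464, 0.0716]
tool_rot: [[0.96, 0.279, 0.001], [0.279, -0.96, -0.001], [0.0, 0.001, -1.0]]
ft_force: [-2.0, -6.8, 5.3]
grip_width: 0.157
gripper_force: 33.2
```

{"fn": "carry_out", "kwargs": {
  "steps": [
    [[0.0005,0,0,0],[0.001,0,0,0],[0.0015,0,0,0],[0.0015,0,0.0003,0],[0.002,0,0.0005,0],[0.002,0,0.0005,0],[0.002,0,0.0005,0],[0.002,0,0.0005,0]]
  ]
}}

```text
time: 14.35
eef_pos: [0.4024, 0.2469, 0.0712]
tool_rot: [[0.96, 0.279, -0.0], [0.279, -0.96, -0.002], [-0.001, 0.001, -1.0]]
ft_force: [-5.4, -8.1, 8.7]
grip_width: 0.156
gripper_force: 34.0
```

```bash
python3 prof.py p2
```

```text
[18.5 -0.4 71.2] 14.35 [-5.4 -8.1  8.7]
mid [(175, 75), (176, 62), (177, 63), (178, 64), (179, 65), (180, 65), (181, 64), (182, 63), (183, 63), (184, 65), (185, 62), (186, 72), (187, 84), (188, 97), (189, 119), (190, 123), (191, 121), (192, 121), (193, 121), (194, 123), (195, 114), (196, 112), (197, 113), (198, 113), (199, 114), (200, 115), (201, 116), (202, 115), (203, 114), (204, 111), (205, 108), (206, 116), (207, 123), (208, 123), (209, 122), (210, 121), (211, 121), (212, 122), (213, 122), (214, 121), (215, 124), (216, 115), (217, 116), (218, 120), (219, 130), (220, 133), (221, 139), (222, 142), (223, 155), (224, 125), (225, 103), (226, 112), (227, 110), (228, 109), (229, 112), (230, 122), (231, 135), (232, 112), (233, 71), (234, 61), (235, 63), (236, 65), (237, 64), (238, 64), (239, 65)]
rodgap [(175, 97), (176, 96), (177, 95), (178, 95), (179, 88), (180, 83), (181, 85), (182, 75), (183, 92), (184, 105), (185, 104), (186, 103), (187, 97), (188, 93), (189, 93), (190, 95), (191, 87), (192, 82), (193, 88), (194, 103), (195, 105), (196, 104), (197, 105), (198, 106), (199, 103), (200, 102), (201, 102), (202, 102), (203, 100), (204, 103), (205, 101), (206, 99), (207, 101), (208, 101), (209, 100), (210, 100), (211, 100), (212, 101), (213, 102), (214, 103), (215, 102), (216, 110), (217, 116), (218, 120), (219, 126), (220, 120), (221, 181), (222, 234), (223, 244), (224, 173), (225, 98), (226, 103), (227, 104), (228, 108), (229, 111), (230, 117), (231, 126), (232, 130), (233, 123), (234, 111), (235, 110), (236, 112), (237, 113), (238, 114), (239, 114)]
expect: hooktop 205.3 nose 216.6 l0 226.4 l1 244.9
36 0.1 [14.9 54.1] row 229.3 | 36 0.2 [11.4 54.6] row 224.2 | 36 0.3 [ 7.9 55.5] row 219.3 | 36 0.4 [ 4.5 56.8] row 214.6 | 36 0.5 [ 1.3 58.3] row 210.3 | 39 0.1 [14.6 51.1] row 226.9 | 39 0.2 [10.8 51.7] row 221.3 | 39 0.3 [ 7.  52.7] row 216.1 | 39 0.4 [ 3.3 54. ] row 211.0 | 39 0.5 [-0.2 55.7] row 206.4 |
```

{"fn": "carry_out", "kwargs": {
  "steps": [
    [[-0.0005,0,0,0],[-0.0005,0,0.0005,0],[-0.0005,0,0.001,0],[-0.0005,0,0.001,0],[-0.0005,0,0.0015,0],[-0.0005,0,0.0015,0],[-0.0005,0,0.0015,0],[-0.0005,0,0.0015,0]]
  ]
}}

```text
time: 15.25
eef_pos: [0.4024, 0.2469, 0.0702]
tool_rot: [[0.96, 0.279, 0.001], [0.279, -0.96, -0.001], [0.001, 0.001, -1.0]]
ft_force: [-4.8, -8.8, 11.7]
grip_width: 0.152
gripper_force: 35.0
```

{"fn": "carry_out", "kwargs": {
  "steps": [
    [[0.0005,0,0,0],[0.001,0,0,0],[0.0015,0,0,0],[0.002,0,0,0],[0.002,0,0.0005,0],[0.002,0,0.0005,0],[0.002,0,0.0005,0],[0.002,0,0.0005,0]]
  ]
}}

```text
time: 16.05
eef_pos: [0.4029, 0.247, 0.0684]
tool_rot: [[0.96, 0.279, -0.002], [0.279, -0.96, -0.002], [-0.003, 0.002, -1.0]]
ft_force: [-5.6, -8.3, 5.5]
grip_width: 0.153
gripper_force: 34.8
```

```bash
python3 prof.py p3; python3 - <<'E'
from h import *
w=dict(np.load("w_p3.npz"));s=dict(np.load("s_p3.npz"))
o_=np.zeros((560,800,3),np.uint8)
o_[:,:400]=cv2.resize(w["image"][160:240,290:347],(400,560),interpolation=cv2.INTER_CUBIC)
o_[:,400:]=cv2.resize(s["image"][215:271,260:300],(400,560),interpolation=cv2.INTER_CUBIC)
cv2.imwrite("pics/p3.png",o_[...,::-1])
E
```

```text
[18.  -0.3 68.4] 16.05 [-5.6 -8.3  5.5]
mid [(175, 93), (176, 91), (177, 75), (178, 62), (179, 62), (180, 64), (181, 63), (182, 64), (183, 63), (184, 64), (185, 62), (186, 63), (187, 62), (188, 69), (189, 80), (190, 92), (191, 113), (192, 122), (193, 122), (194, 122), (195, 121), (196, 121), (197, 121), (198, 114), (199, 110), (200, 112), (201, 114), (202, 116), (203, 116), (204, 116), (205, 115), (206, 114), (207, 112), (208, 107), (209, 118), (210, 124), (211, 122), (212, 123), (213, 122), (214, 122), (215, 122), (216, 122), (217, 122), (218, 123), (219, 117), (220, 113), (221, 155), (222, 168), (223, 138), (224, 104), (225, 103), (226, 104), (227, 101), (228, 107), (229, 114), (230, 120), (231, 131), (232, 121), (233, 87), (234, 57), (235, 62), (236, 65), (237, 66), (238, 64), (239, 63)]
rodgap [(175, 106), (176, 98), (177, 93), (178, 96), (179, 88), (180, 84), (181, 85), (182, 84), (183, 78), (184, 72), (185, 74), (186, 76), (187, 70), (188, 60), (189, 61), (190, 83), (191, 95), (192, 88), (193, 81), (194, 83), (195, 81), (196, 98), (197, 106), (198, 105), (199, 105), (200, 103), (201, 104), (202, 102), (203, 103), (204, 102), (205, 102), (206, 100), (207, 102), (208, 103), (209, 104), (210, 104), (211, 104), (212, 104), (213, 104), (214, 101), (215, 106), (216, 113), (217, 116), (218, 119), (219, 130), (220, 125), (221, 108), (222, 215), (223, 202), (224, 126), (225, 97), (226, 104), (227, 103), (228, 108), (229, 112), (230, 117), (231, 123), (232, 133), (233, 127), (234, 112), (235, 109), (236, 114), (237, 112), (238, 114), (239, 112)]
expect: hooktop 208.0 nose 219.5 l0 229.3 l1 248.0
36 0.1 [14.4 51.3] row 229.3 | 36 0.2 [10.8 51.8] row 224.2 | 36 0.3 [ 7.4 52.7] row 219.3 | 36 0.4 [ 4.  53.9] row 214.6 | 36 0.5 [ 0.7 55.5] row 210.3 | 39 0.1 [14.1 48.3] row 226.9 | 39 0.2 [10.2 48.9] row 221.3 | 39 0.3 [ 6.5 49.8] row 216.1 | 39 0.4 [ 2.8 51.2] row 211.1 | 39 0.5 [-0.7 52.9] row 206.4 |
```

{"fn": "carry_out", "kwargs": {
  "steps": [
    [[0,0,0.0005,0],[0,0,0.001,0],[0,0,0.001,0],[0,0,0.0015,0],[0,0,0.0015,0],[0,0,0.002,0],[0,0,0.002,0],[0,0,0.002,0]]
  ]
}}

```text
time: 16.95
eef_pos: [0.4035, 0.2472, 0.0668]
tool_rot: [[0.96, 0.279, -0.001], [0.279, -0.96, -0.002], [-0.001, 0.001, -1.0]]
ft_force: [-4.8, -8.8, 6.8]
grip_width: 0.157
gripper_force: 34.3
```

{"fn": "carry_out", "kwargs": {
  "steps": [
    [[0,0,0.0005,0],[0,0,0.001,0],[0,0,0.001,0],[0,0,0.0015,0],[0,0,0.0015,0],[0,0,0.002,0],[0,0,0.002,0],[0,0,0.002,0]]
  ]
}}

```text
time: 17.75
eef_pos: [0.4039, 0.2473, 0.065]
tool_rot: [[0.96, 0.279, 0.0], [0.279, -0.96, -0.001], [-0.0, 0.001, -1.0]]
ft_force: [-2.7, -7.3, 4.9]
grip_width: 0.161
gripper_force: 33.4
```

{"fn": "carry_out", "kwargs": {
  "steps": [
    [[0,0,0.0005,0],[0,0,0.001,0],[0,0,0.001,0],[0,0,0.0015,0],[0,0,0.0015,0],[0,0,0.002,0],[0,0,0.002,0],[0,0,0.002,0]]
  ]
}}

```text
time: 18.55
eef_pos: [0.4042, 0.2474, 0.0631]
tool_rot: [[0.96, 0.279, 0.001], [0.279, -0.96, -0.001], [0.0, 0.001, -1.0]]
ft_force: [-2.7, -7.1, 6.4]
grip_width: 0.158
gripper_force: 32.5
```

{"fn": "carry_out", "kwargs": {
  "steps": [
    [[0,0,0.0005,0],[0,0,0.0005,0],[0,0,0.001,0],[0,0,0.001,0],[0,0,0.001,0],[0,0,0.001,0],[0,0,0.001,0],[0,0,0.001,0]]
  ]
}}

```text
time: 19.35
eef_pos: [0.4043, 0.2474, 0.0628]
tool_rot: [[0.96, 0.279, 0.001], [0.279, -0.96, -0.001], [0.0, 0.001, -1.0]]
ft_force: [-5.7, -8.4, 12.1]
grip_width: 0.155
gripper_force: 33.5
```

{"fn": "carry_out", "kwargs": {
  "steps": [
    [[0.0005,0,-0.0005,0],[0.001,0,-0.0005,0],[0.0015,0,-0.0005,0],[0.002,0,-0.0005,0],[0.0025,0,-0.0005,0],[0.003,0,-0.0005,0],[0.003,0,-0.0005,0],[0.003,0,-0.0005,0]]
  ]
}}

```text
time: 20.15
eef_pos: [0.4058, 0.2479, 0.0628]
tool_rot: [[0.96, 0.279, -0.002], [0.279, -0.96, -0.002], [-0.003, 0.002, -1.0]]
ft_force: [-10.3, -10.2, 15.1]
grip_width: 0.16
gripper_force: 34.1
```

```bash
python3 prof.py p4; python3 - <<'E'
from h import *
w=dict(np.load("w_p4.npz"));s=dict(np.load("s_p4.npz"))
o_=np.zeros((560,800,3),np.uint8)
o_[:,:400]=cv2.resize(w["image"][120:240,276:362],(400,560),interpolation=cv2.INTER_CUBIC)
o_[:,400:]=cv2.resize(s["image"][200:270,255:305],(400,560),interpolation=cv2.INTER_CUBIC)
cv2.imwrite("pics/p4.png",o_[...,::-1])
E
```

```text
[14.9 -0.4 62.8] 20.15 [-10.3 -10.2  15.1]
mid [(175, 67), (176, 68), (177, 67), (178, 70), (179, 89), (180, 93), (181, 95), (182, 83), (183, 66), (184, 63), (185, 64), (186, 65), (187, 65), (188, 65), (189, 65), (190, 63), (191, 63), (192, 65), (193, 65), (194, 74), (195, 87), (196, 100), (197, 119), (198, 125), (199, 124), (200, 124), (201, 123), (202, 124), (203, 120), (204, 117), (205, 114), (206, 114), (207, 116), (208, 118), (209, 118), (210, 119), (211, 117), (212, 117), (213, 116), (214, 111), (215, 114), (216, 123), (217, 125), (218, 124), (219, 123), (220, 123), (221, 124), (222, 124), (223, 125), (224, 124), (225, 125), (226, 120), (227, 108), (228, 111), (229, 118), (230, 124), (231, 134), (232, 118), (233, 83), (234, 60), (235, 65), (236, 64), (237, 66), (238, 67), (239, 64)]
rodgap [(175, 68), (176, 70), (177, 67), (178, 65), (179, 68), (180, 69), (181, 66), (182, 65), (183, 67), (184, 68), (185, 66), (186, 66), (187, 66), (188, 69), (189, 66), (190, 67), (191, 67), (192, 65), (193, 66), (194, 67), (195, 64), (196, 63), (197, 68), (198, 69), (199, 70), (200, 66), (201, 66), (202, 66), (203, 68), (204, 66), (205, 67), (206, 66), (207, 66), (208, 67), (209, 95), (210, 105), (211, 106), (212, 102), (213, 108), (214, 113), (215, 116), (216, 124), (217, 128), (218, 123), (219, 119), (220, 118), (221, 127), (222, 118), (223, 109), (224, 107), (225, 112), (226, 109), (227, 104), (228, 111), (229, 118), (230, 121), (231, 129), (232, 134), (233, 124), (234, 113), (235, 112), (236, 114), (237, 115), (238, 114), (239, 118)]
expect: hooktop 217.2 nose 228.8 l0 238.6 l1 257.6
36 0.1 [11.3 45.6] row 229.4 | 36 0.2 [ 7.7 46.2] row 224.2 | 36 0.3 [ 4.3 47.1] row 219.3 | 36 0.4 [ 0.9 48.3] row 214.6 | 36 0.5 [-2.4 49.9] row 210.3 | 39 0.1 [11.  42.6] row 226.9 | 39 0.2 [ 7.1 43.2] row 221.4 | 39 0.3 [ 3.4 44.2] row 216.1 | 39 0.4 [-0.3 45.5] row 211.1 | 39 0.5 [-3.8 47.2] row 206.4 |
```

View pics/p4.png

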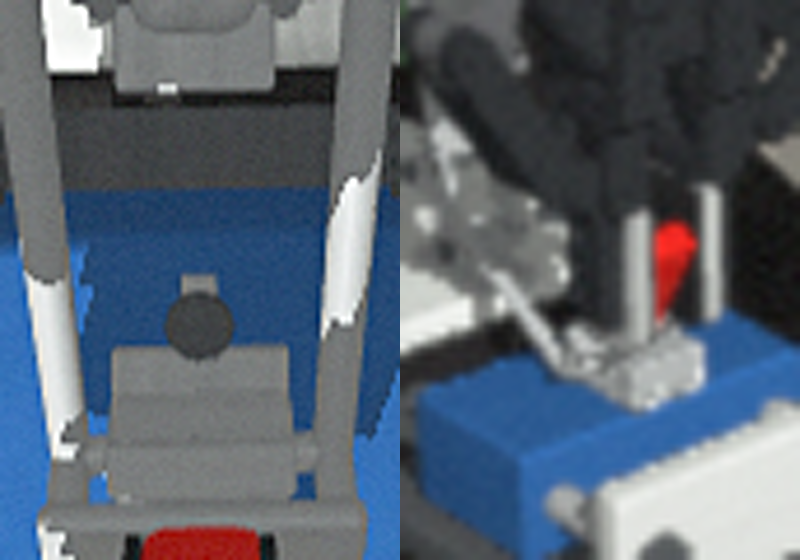

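The bar's ends show at crop row ~452 on both sides, under the hook, so it is seated with the lever still up. Next I'll relax the pull, release and lift.

{"fn": "carry_out", "kwargs": {
  "steps": [
    [[-0.0005,0,-0.0005,0],[-0.001,0,-0.0005,0],[-0.001,0,-0.0005,0],[-0.001,0,-0.0005,0],[-0.001,0,-0.0005,0],[-0.001,0,-0.0005,0],[-0.001,0,-0.0005,0],[-0.001,0,-0.0005,0]]
  ]
}}

```text
time: 21.05
eef_pos: [0.4058, 0.2479, 0.063]
tool_rot: [[0.96, 0.279, -0.0], [0.279, -0.96, -0.001], [-0.0, 0.001, -1.0]]
ft_force: [-2.9, -7.0, 6.2]
grip_width: 0.158
gripper_force: 32.4
```

{"fn": "carry_out", "kwargs": {
  "steps": [
    [[0,0,0,0],[0,0,0,0],[0,0,0,0],[0,0,0,0],[0,0,0,0],[0,0,0,0],[0,0,0,0],[0,0,0,0]]
  ],
  "fingers": 0.05
}}

```text
time: 21.85
eef_pos: [0.4057, 0.2486, 0.0623]
tool_rot: [[0.96, 0.279, -0.0], [0.279, -0.96, -0.0], [-0.0, -0.0, -1.0]]
ft_force: [-0.4, -0.2, 0.6]
grip_width: 0.587
gripper_force: 0.0
```

{"fn": "carry_out", "kwargs": {
  "steps": [
    [[0,0,-0.01,0],[0,0,-0.03,0],[0,0,-0.06,0],[0,0,-0.09,0],[0,0,-0.12,0],[0,0,-0.15,0],[0,0,-0.17,0],[0,0,-0.17,0]]
  ]
}}

```text
time: 22.65
eef_pos: [0.4075, 0.2495, 0.2369]
tool_rot: [[0.96, 0.279, 0.006], [0.279, -0.96, 0.003], [0.007, -0.001, -1.0]]
ft_force: [0.4, -0.2, -1.1]
grip_width: 0.586
gripper_force: 0.0
```

```bash
python3 - <<'E'
from h import *
from plant import readout,snapshot
st=readout.observe();print(al(st["eef_pos"]).round(1),np.round(st["ft_force"],1),st["time"])
w=snapshot("wrist");s=snapshot("scene");t=snapshot("top")
for n,d in(("w",w),("s",s),("t",t)):np.savez(n+"_r1.npz",**d)
R=[];
for n,d,(x0,y0,x1,y1) in(("w",w,(270,100,360,260)),("s",s,(240,190,310,270)),("t",t,(235,180,290,260))):
    m=np.zeros((400,640),np.uint8);m[y0:y1,x0:x1]=mask(d["image"],"red")[y0:y1,x0:x1]
    k,l,S,ce=cv2.connectedComponentsWithStats(m);i=1+S[1:,4].argmax();print(n,S[i],ce[i].round(1));R.append(ray(d,*ce[i]))
for c in((0,1),(0,1,2)):print("tab",al(tri(*[R[i] for i in c])).round(1))
# lever tip candidates: project lever for L values
for x_off in(-58,-61):
  for L in(1.2,1.35,1.5,1.65):
    tip=(x_off-88*np.cos(L),0,60+88*np.sin(L));print(x_off,L,proj(w,pw(*tip)).round(0),proj(s,pw(*tip)).round(0))
g=cv2.cvtColor(w["image"],cv2.COLOR_RGB2GRAY);print([(v,int(g[v,312:322].mean())) for v in range(20,200,2)])
E
```

```text
[ 12.9  -1.5 236.9] [ 0.4 -0.2 -1.1] 22.65
w [314 171  13  25 307] [320.  183.2]
s [282 228  11  13  80] [287.  233.8]Traceback (most recent call last):
  File "<stdin>", line 9, in <module>
ValueError: attempt to get argmax of an empty sequence
```

```bash
python3 - <<'E'
from h import *
w=dict(np.load("w_r1.npz"));s=dict(np.load("s_r1.npz"))
print("tab",al(tri(ray(w,320,183.2),ray(s,287,233.8))).round(1))
for x in(-58,-61):
  for L in(.9,1.2,1.35,1.5,1.65,1.8):
    tip=(x-88*np.cos(L),0,60+88*np.sin(L));print(x,L,proj(w,pw(*tip)).round(0),proj(s,pw(*tip)).round(0))
u0=int(proj(w,pw(-60,-.5,80))[0]);print(u0)
g=cv2.cvtColor(w["image"],cv2.COLOR_RGB2GRAY)
for dx in(-22,-12,0,12,22):print(dx,[(v,int(g[v,u0+dx-2:u0+dx+3].mean())) for v in range(6,150,3)])
E
```

```text
tab [17.5 -0.2 77.6]
-58 0.9 [321.  37.] [249. 191.]
-58 1.2 [321.  67.] [255. 188.]
-58 1.35 [321.  84.] [258. 188.]
-58 1.5 [321. 102.] [262. 189.]
-58 1.65 [321. 120.] [266. 191.]
-58 1.8 [321. 137.] [269. 194.]
-61 0.9 [321.  33.] [248. 191.]
-61 1.2 [321.  63.] [254. 188.]
-61 1.35 [321.  80.] [257. 188.]
-61 1.5 [321.  98.] [261. 189.]
-61 1.65 [321. 116.] [265. 190.]
-61 1.8 [321. 133.] [268. 193.]
319
-22 [(6, 31), (9, 15), (12, 225), (15, 243), (18, 243), (21, 244), (24, 244), (27, 244), (30, 244), (33, 244), (36, 243), (39, 244), (42, 243), (45, 243), (48, 244), (51, 243), (54, 243), (57, 244), (60, 243), (63, 244), (66, 244), (69, 243), (72, 243), (75, 243), (78, 244), (81, 243), (84, 244), (87, 244), (90, 244), (93, 244), (96, 244), (99, 244), (102, 245), (105, 247), (108, 205), (111, 217), (114, 246), (117, 244), (120, 250), (123, 132), (126, 56), (129, 68), (132, 63), (135, 64), (138, 66), (141, 59), (144, 103), (147, 106)]
-12 [(6, 29), (9, 34), (12, 232), (15, 245), (18, 245), (21, 245), (24, 246), (27, 246), (30, 245), (33, 245), (36, 246), (39, 245), (42, 246), (45,
[... 1300 characters left out ...]
), (108, 164), (111, 147), (114, 192), (117, 237), (120, 243), (123, 61), (126, 87), (129, 95), (132, 99), (135, 99), (138, 98), (141, 100), (144, 107), (147, 107)]
22 [(6, 30), (9, 130), (12, 177), (15, 172), (18, 173), (21, 173), (24, 174), (27, 173), (30, 174), (33, 174), (36, 174), (39, 174), (42, 174), (45, 175), (48, 177), (51, 174), (54, 174), (57, 173), (60, 173), (63, 173), (66, 176), (69, 174), (72, 170), (75, 173), (78, 185), (81, 201), (84, 216), (87, 233), (90, 231), (93, 214), (96, 229), (99, 213), (102, 210), (105, 196), (108, 162), (111, 176), (114, 184), (117, 166), (120, 192), (123, 21), (126, 48), (129, 63), (132, 64), (135, 66), (138, 64), (141, 63), (144, 75), (147, 67)]
```

The lever stands at about 1.5 rad. I'll close the fingers and go in on its keeper side.

{"fn": "carry_out", "kwargs": {
  "steps": [
    [[0.02,0.001,0,0],[0.04,0.001,0,0],[0.051,0.001,0.01,0],[0.051,0.001,0.035,0],[0.051,0.001,0.06,0],[0.051,0.001,0.085,0],[0.051,0.001,0.107,0],[0.051,0.001,0.107,0]]
  ],
  "fingers": 0.0
}}

```text
time: 23.6
eef_pos: [0.4513, 0.2602, 0.1198]
tool_rot: [[0.96, 0.279, -0.009], [0.279, -0.96, -0.004], [-0.01, 0.001, -1.0]]
ft_force: [-0.8, -0.4, 0.7]
grip_width: 0.003
gripper_force: 0.0
```

```bash
cat > st.py <<'E'
from h import *
from plant import readout
st=readout.observe();print(al(st["eef_pos"]).round(1),np.round(np.array(st["tool_rot"]).T@st["ft_force"],1),st["time"],st["grip_width"])
E
python3 st.py
```

```text
[-32.1   0.6 119.8] [-0.9  0.2 -0.7] 23.6 0.0028262491616503874
```

{"fn": "carry_out", "kwargs": {
  "steps": [
    [[0.001,-0.0005,0,0],[0.003,-0.0005,-0.001,0],[0.005,-0.0005,-0.002,0],[0.007,-0.0005,-0.002,0],[0.009,-0.0005,-0.002,0],[0.011,-0.0005,-0.002,0],[0.013,-0.0005,-0.002,0],[0.014,-0.0005,-0.002,0]]
  ]
}}

```text
time: 24.4
eef_pos: [0.4684, 0.2663, 0.1273]
tool_rot: [[0.96, 0.279, -0.0], [0.279, -0.96, -0.0], [-0.0, 0.0, -1.0]]
ft_force: [0.0, 0.0, 0.3]
grip_width: 0.001
gripper_force: 0.4
```

```bash
python3 st.py
```

```text
[-50.3  -0.5 127.3] [ 0.  -0.  -0.3] 24.4 0.0012358686014253334
```

{"fn": "carry_out", "kwargs": {
  "steps": [
    [[0.002,0,0,0],[0.004,0,0,0],[0.006,0,0.0005,0],[0.008,0,0.001,0],[0.01,0,0.001,0],[0.012,0,0.0015,0],[0.015,0,0.002,0],[0.017,0,0.002,0]]
  ]
}}

```text
time: 25.2
eef_pos: [0.484, 0.2709, 0.1245]
tool_rot: [[0.96, 0.279, -0.002], [0.279, -0.96, -0.0], [-0.002, -0.0, -1.0]]
ft_force: [-5.4, -0.2, -1.7]
grip_width: 0.001
gripper_force: 2.3
```

```bash
python3 st.py
```

```text
[-66.6  -0.6 124.5] [-5.3 -1.3  1.7] 25.2 0.001348796306338956
```

{"fn": "carry_out", "kwargs": {
  "steps": [
    [[0.003,0,0.001,0],[0.006,0,0.002,0],[0.009,0,0.003,0],[0.012,0,0.0045,0],[0.014,0,0.006,0],[0.016,0,0.0075,0],[0.018,0,0.009,0],[0.02,0,0.0105,0]]
  ]
}}

```text
time: 26.0
eef_pos: [0.5038, 0.2768, 0.1146]
tool_rot: [[0.96, 0.279, -0.0], [0.279, -0.96, 0.0], [-0.0, -0.0, -1.0]]
ft_force: [-5.5, 0.7, 0.5]
grip_width: -0.002
gripper_force: 2.1
```

```bash
python3 st.py
```

```text
[-87.2  -0.6 114.6] [-5.1 -2.2 -0.5] 26.0 -0.002303640972692353
```

{"fn": "carry_out", "kwargs": {
  "steps": [
    [[0.0025,0,0.002,0],[0.005,0,0.004,0],[0.0075,0,0.006,0],[0.01,0,0.0085,0],[0.012,0,0.011,0],[0.014,0,0.013,0],[0.016,0,0.0155,0],[0.0175,0,0.018,0]]
  ]
}}

```text
time: 26.8
eef_pos: [0.5211, 0.2816, 0.0968]
tool_rot: [[0.96, 0.279, 0.001], [0.279, -0.96, 0.0], [0.001, -0.0, -1.0]]
ft_force: [-1.9, 0.1, 1.6]
grip_width: 0.001
gripper_force: 1.4
```

```bash
python3 st.py
```

```text
[-105.2   -0.4   96.8] [-1.8 -0.7 -1.6] 26.8 0.000903497237853932
```

{"fn": "carry_out", "kwargs": {
  "steps": [
    [[0.0015,0,0.002,0],[0.003,0,0.0045,0],[0.0045,0,0.007,0],[0.0055,0,0.0095,0],[0.0065,0,0.012,0],[0.0075,0,0.0145,0],[0.0085,0,0.017,0],[0.009,0,0.0185,0]]
  ]
}}

```text
time: 27.6
eef_pos: [0.5294, 0.284, 0.078]
tool_rot: [[0.96, 0.279, 0.0], [0.279, -0.96, -0.0], [0.0, 0.0, -1.0]]
ft_force: [-1.5, 0.3, 1.1]
grip_width: 0.005
gripper_force: 0.6
```

```bash
python3 st.py
```

```text
[-113.8   -0.3   78. ] [-1.4 -0.7 -1.1] 27.6 0.004624882689077588
```

{"fn": "carry_out", "kwargs": {
  "steps": [
    [[0.0003,0,0.001,0],[0.0006,0,0.002,0],[0.001,0,0.003,0],[0.001,0,0.004,0],[0.001,0,0.005,0],[0.0015,0,0.006,0],[0.0015,0,0.007,0],[0.0015,0,0.008,0]]
  ]
}}

```text
time: 28.4
eef_pos: [0.5308, 0.2844, 0.0703]
tool_rot: [[0.96, 0.279, 0.0], [0.279, -0.96, 0.0], [0.0, 0.0, -1.0]]
ft_force: [-0.3, 0.4, 1.0]
grip_width: 0.0
gripper_force: 0.3
```

{"fn": "carry_out", "kwargs": {
  "steps": [
    [[0,0,0.0005,0],[0,0,0.001,0],[0,0,0.0015,0],[0,0,0.002,0],[0,0,0.0025,0],[0,0,0.003,0],[0,0,0.003,0],[0,0,0.003,0]]
  ]
}}

```text
time: 29.2
eef_pos: [0.5305, 0.2844, 0.0672]
tool_rot: [[0.96, 0.279, -0.0], [0.279, -0.96, -0.0], [-0.0, 0.0, -1.0]]
ft_force: [1.1, -0.4, 0.1]
grip_width: -0.0
gripper_force: 0.0
```

{"fn": "carry_out", "kwargs": {
  "steps": [
    [[0,0,0.0005,0],[0,0,0.001,0],[0,0,0.0015,0],[0,0,0.002,0],[0,0,0.002,0],[0,0,0.002,0],[0,0,0.002,0],[0,0,0.002,0]]
  ]
}}

```text
time: 30.0
eef_pos: [0.5306, 0.2844, 0.0653]
tool_rot: [[0.96, 0.279, -0.0], [0.279, -0.96, -0.0], [-0.0, 0.0, -1.0]]
ft_force: [-0.5, 0.4, 0.8]
grip_width: 0.005
gripper_force: 0.0
```

{"fn": "carry_out", "kwargs": {
  "steps": [
    [[0,0,0.0003,0],[0,0,0.0006,0],[0,0,0.001,0],[0,0,0.001,0],[0,0,0.001,0],[0,0,0.001,0],[0,0,0.001,0],[0,0,0.001,0]]
  ]
}}

```text
time: 30.8
eef_pos: [0.5307, 0.2844, 0.0645]
tool_rot: [[0.96, 0.279, 0.0], [0.279, -0.96, 0.0], [0.0, -0.0, -1.0]]
ft_force: [-2.1, -0.9, 5.1]
grip_width: -0.0
gripper_force: 2.7
```

{"fn": "carry_out", "kwargs": {
  "steps": [
    [[0,0,0.0003,0],[0,0,0.0006,0],[0,0,0.001,0],[0,0,0.001,0],[0,0,0.001,0],[0,0,0.001,0],[0,0,0.001,0],[0,0,0.001,0]]
  ]
}}

```text
time: 31.6
eef_pos: [0.5308, 0.2845, 0.0645]
tool_rot: [[0.96, 0.279, 0.0], [0.279, -0.96, 0.0], [0.0, -0.0, -1.0]]
ft_force: [-6.2, -3.4, 12.5]
grip_width: 0.003
gripper_force: 6.2
```

{"fn": "carry_out", "kwargs": {
  "steps": [
    [[0,0,0.0003,0],[0,0,0.0005,0],[0,0,0.0005,0],[0,0,0.0005,0],[0,0,0.0005,0],[0,0,0.0005,0],[0,0,0.0005,0],[0,0,0.0005,0]]
  ]
}}

```text
time: 32.4
eef_pos: [0.5308, 0.2845, 0.0644]
tool_rot: [[0.96, 0.279, 0.0], [0.279, -0.96, 0.0], [0.0, 0.0, -1.0]]
ft_force: [-7.0, -2.9, 16.1]
grip_width: 0.002
gripper_force: 8.0
```

{"fn": "carry_out", "kwargs": {
  "steps": [
    [[0,0,-0.005,0],[0,0,-0.02,0],[0,0,-0.05,0],[0,0,-0.08,0],[-0.02,0,-0.11,0],[-0.05,0,-0.13,0],[-0.08,0,-0.14,0],[-0.08,0,-0.14,0]]
  ]
}}

```text
time: 33.2
eef_pos: [0.4525, 0.2621, 0.2056]
tool_rot: [[0.96, 0.28, 0.003], [0.28, -0.96, 0.001], [0.003, -0.001, -1.0]]
ft_force: [-0.2, 0.1, -0.3]
grip_width: 0.0
gripper_force: 0.0
```

```bash
python3 - <<'E'
from h import *
from plant import readout,snapshot
st=readout.observe();print(al(st["eef_pos"]).round(1),st["time"])
w=snapshot("wrist");s=snapshot("scene")
for n,d in(("w",w),("s",s)):np.savez(n+"_r2.npz",**d)
for n,d in(("w",w),("s",s)):
    k,l,S,ce=cv2.connectedComponentsWithStats(mask(d["image"],"red"))
    print(n,[(S[i].tolist(),ce[i].round(1).tolist()) for i in range(1,k) if S[i,4]>20 and 230<ce[i][0]<400])
for L in(0,.1,.2,.4):
  for h in(0,):
    tip=(-60-88*np.cos(L),0,60+88*np.sin(L));print(L,proj(w,pw(*tip)).round(1),proj(s,pw(*tip)).round(1))
m=mask(w["image"],"blue");k,l,S,ce=cv2.connectedComponentsWithStats(m);print([S[i].tolist() for i in range(1,k) if S[i,4]>100])
g=cv2.cvtColor(w["image"],cv2.COLOR_RGB2GRAY);u0=int(proj(w,pw(-100,-.5,60))[0])
print(u0,[(v,int(g[v,u0-1:u0+2].mean())) for v in range(20,220,2)])
E
```

```text
[-33.9  -0.9 205.6] 33.2
w [([312, 205, 15, 22, 294], [319.4, 215.6])]
s [([300, 39, 9, 7, 34], [303.3, 42.2]), ([363, 38, 18, 7, 66], [371.4, 41.3]), ([226, 40, 17, 8, 71], [233.7, 44.3]), ([361, 111, 15, 7, 49], [368.1, 114.7]), ([231, 123, 9, 7, 29], [234.5, 126.2]), ([276, 221, 8, 16, 94], [279.6, 227.9])]
0 [320.  60.] [241.3 215.5]
0.1 [320.  59.] [241.2 211.9]
0.2 [320.   59.2] [241.4 208.5]
0.4 [320.1  63. ] [242.3 202.2]
[[278, 173, 32, 44, 990], [306, 172, 26, 28, 407], [330, 172, 31, 45, 1025]]
319 [(20, 37), (22, 33), (24, 30), (26, 32), (28, 33), (30, 36), (32, 34), (34, 29), (36, 126), (38, 194), (40, 193), (42, 190), (44, 190), (46, 189), (48, 193), (50, 141), (52, 139), (54, 146), (56, 180), (58, 190), (60, 190), (62, 193), (64, 145), (66, 157), (68, 221), (70, 242), (72, 236), (74, 217), (76, 219), (78, 219), (80, 221), (82, 221), (84, 219), (86, 220), (88, 220), (90, 220), (92, 219), (94, 220), (96, 220), (98, 220), (100, 222), (102, 222), (104, 223), (106, 222), (108, 221), (110, 222), (112, 223), (114, 222), (116, 222), (118, 224), (120, 222), (122, 223), (124, 223), (126, 222), (128, 222), (130, 222), (132, 222), (134, 236), (136, 132), (138, 126), (140, 202), (142, 197), (144, 136), (146, 141), (148, 141), (150, 142), (152, 144), (154, 123), (156, 133), (158, 207), (160, 219), (162, 220), (164, 219), (166, 239), (168, 223), (170, 228), (172, 144), (174, 66), (176, 74), (178, 76), (180, 73), (182, 155), (184, 71), (186, 74), (188, 75), (190, 81), (192, 140), (194, 135), (196, 133), (198, 135), (200, 139), (202, 132), (204, 112), (206, 69), (208, 71), (210, 78), (212, 70), (214, 74), (216, 72), (218, 77)]
```

```bash
python3 - <<'E'
from h import *
w=dict(np.load("w_r2.npz"));s=dict(np.load("s_r2.npz"));g1=dict(np.load("w_p4.npz"));r1=dict(np.load("w_r1.npz"))
print("tab",al(tri(ray(w,319.4,215.6),ray(s,279.6,227.9))).round(1))
def edges(d,name):
    m=mask(d["image"],"blue");c=[int(proj(d,pw(0,y,44))[0]) for y in(-30,30)]
    for u in c:
        v=np.where(m[:,u])[0];v=v[(v>80)];
        print(name,u,v.min(),v.max(),al(onz(d,u,v.min(),.044)).round(1),al(onz(d,u,v.max()+1,.044)).round(1))
edges(r1,"before");edges(w,"after")
g=cv2.cvtColor(s["image"],cv2.COLOR_RGB2GRAY)
for u in(240,243,246,250):print(u,[(v,int(g[v,u])) for v in range(203,226)])
E
```

```text
tab [-5.4 -0.6 82.1]
before 294 141 180 [-23.8 -30.   44. ] [ 23.2 -31.3  44. ]
before 346 141 179 [-23.7  29.3  44. ] [22.1 30.5 44. ]
after 292 175 216 [-37.4 -29.9  44. ] [ 10.8 -31.3  44. ]
after 346 174 215 [-38.4  27.9  44. ] [ 9.7 29.2 44. ]
240 [(203, 98), (204, 98), (205, 100), (206, 97), (207, 78), (208, 39), (209, 22), (210, 22), (211, 31), (212, 35), (213, 31), (214, 84), (215, 184), (216, 196), (217, 165), (218, 152), (219, 125), (220, 120), (221, 137), (222, 201), (223, 207), (224, 206), (225, 209)]
243 [(203, 100), (204, 103), (205, 102), (206, 101), (207, 99), (208, 64), (209, 30), (210, 27), (211, 31), (212, 36), (213, 75), (214, 173), (215, 196), (216, 164), (217, 158), (218, 155), (219, 161), (220, 145), (221, 117), (222, 114), (223, 127), (224, 190), (225, 208)]
246 [(203, 103), (204, 107), (205, 116), (206, 115), (207, 107), (208, 94), (209, 52), (210, 30), (211, 35), (212, 64), (213, 160), (214, 195), (215, 164), (216, 155), (217, 155), (218, 158), (219, 158), (220, 158), (221, 162), (222, 138), (223, 71), (224, 74), (225, 189)]
250 [(203, 184), (204, 183), (205, 185), (206, 185), (207, 174), (208, 117), (209, 52), (210, 33), (211, 33), (212, 37), (213, 39), (214, 43), (215, 63), (216, 134), (217, 155), (218, 158), (219, 161), (220, 158), (221, 154), (222, 159), (223, 166), (224, 149), (225, 121)]
```

The plate is pulled in about 13 mm and the lever looks flat. I'll re-touch the lever lightly to confirm it stays down.

{"fn": "carry_out", "kwargs": {
  "steps": [
    [[0.03,0,0.01,0],[0.06,0,0.02,0],[0.08,0,0.04,0],[0.08,0,0.07,0],[0.08,0,0.1,0],[0.08,0,0.125,0],[0.08,0,0.133,0],[0.08,0,0.133,0]]
  ]
}}

```text
time: 34.1
eef_pos: [0.5297, 0.2838, 0.0676]
tool_rot: [[0.96, 0.279, -0.004], [0.279, -0.96, -0.002], [-0.004, 0.001, -1.0]]
ft_force: [0.7, 0.1, 1.6]
grip_width: -0.003
gripper_force: 0.0
```

{"fn": "carry_out", "kwargs": {
  "steps": [
    [[0,0,0.001,0],[0,0,0.002,0],[0,0,0.003,0],[0,0,0.004,0],[0,0,0.0045,0],[0,0,0.0045,0],[0,0,0.0045,0],[0,0,0.0045,0]]
  ]
}}

```text
time: 34.9
eef_pos: [0.5306, 0.2844, 0.0653]
tool_rot: [[0.96, 0.279, -0.0], [0.279, -0.96, -0.0], [-0.0, 0.0, -1.0]]
ft_force: [0.7, 0.3, 0.1]
grip_width: 0.001
gripper_force: 0.0
```

{"fn": "carry_out", "kwargs": {
  "steps": [
    [[0,0,0.0005,0],[0,0,0.001,0],[0,0,0.0015,0],[0,0,0.002,0],[0,0,0.002,0],[0,0,0.002,0],[0,0,0.002,0],[0,0,0.002,0]]
  ]
}}

```text
time: 35.7
eef_pos: [0.5307, 0.2845, 0.0645]
tool_rot: [[0.96, 0.279, 0.0], [0.279, -0.96, 0.0], [0.0, 0.0, -1.0]]
ft_force: [-6.0, -2.9, 10.1]
grip_width: -0.0
gripper_force: 5.0
```

Contact is at the same height as before, so the lever stays down. I'll touch at a smaller radius to check the angle.

{"fn": "carry_out", "kwargs": {
  "steps": [
    [[0,0,-0.003,0],[0,0,-0.006,0],[-0.006,0,-0.006,0],[-0.012,0,-0.006,0],[-0.012,0,-0.004,0],[-0.012,0,-0.002,0],[-0.012,0,-0.001,0],[-0.012,0,-0.001,0]]
  ]
}}

```text
time: 36.5
eef_pos: [0.5189, 0.281, 0.0645]
tool_rot: [[0.96, 0.279, -0.001], [0.279, -0.96, -0.0], [-0.001, 0.0, -1.0]]
ft_force: [-4.0, -2.0, 5.9]
grip_width: -0.004
gripper_force: 3.0
```

{"fn": "carry_out", "kwargs": {
  "steps": [
    [[0,0,0.0005,0],[0,0,0.001,0],[0,0,0.001,0],[0,0,0.0015,0],[0,0,0.0015,0],[0,0,0.0015,0],[0,0,0.0015,0],[0,0,0.0015,0]]
  ]
}}

```text
time: 37.3
eef_pos: [0.519, 0.281, 0.0644]
tool_rot: [[0.96, 0.279, -0.001], [0.279, -0.96, -0.0], [-0.001, 0.0, -1.0]]
ft_force: [-8.9, -4.4, 16.5]
grip_width: -0.0
gripper_force: 8.3
```

The contact height is identical at both radii, so the lever is flat. I'll retract and hand in.

{"fn": "carry_out", "kwargs": {
  "steps": [
    [[0,0,-0.005,0],[0,0,-0.02,0],[0,0,-0.05,0],[0,0,-0.08,0],[0,0,-0.11,0],[0,0,-0.13,0],[0,0,-0.13,0],[0,0,-0.13,0]]
  ]
}}

```text
time: 38.1
eef_pos: [0.5196, 0.2812, 0.1935]
tool_rot: [[0.96, 0.279, 0.001], [0.279, -0.96, 0.001], [0.002, -0.0, -1.0]]
ft_force: [0.2, 0.4, 0.6]
grip_width: -0.0
gripper_force: 0.0
```

```bash
python3 st.py; python3 -c "
from plant import ticket
print(ticket.sign_off())"
```

```text
[-103.6   -0.4  193.5] [ 0.3 -0.3 -0.6] 38.1 -0.0004248230950663932
the job is handed in; nothing more can be done
None
```

The filter press is latched: the bar is hooked under the keeper, the lever measured flat by touch, the plate stands about 13 mm in by camera, the arm is clear, and the job was handed in at about 38 s (sign-off gave no verdict).

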